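# Close and check a moulding-frame corner with a square

## Task

The blue end bar of the rubber-sample moulding frame stands a few millimetres off, leaving a gap at the joint. Take the steel square by its yellow grip, press its two inner faces onto that joint, the frame corner nearest the robot (one on the bare long rail, one on the blue bar) until the bar is pushed home and the square sits flush on both, and keep a firm but gentle, steady pressure on both faces for two seconds. Then set the square down in the middle of its green mat and let go; touch the frame only with the square, never force it, and leave everything else alone.

Things in the scene. Friction and masses are not known exactly. Their poses are not given: they have to be found in the camera images.
- square: Loose L-shaped steel checking square lying flat, about 0.3 kg, 22 mm high, yellow upright grip on its heel. Origin: its INNER corner, at the underside; z up. One leg runs along own +y, one along own +x, each 18 mm thick, inner faces 75 mm long. Inner face x=0 (looking to +x) meets the long rail, inner face y=0 (looking to +y) meets the blue bar.
- square_grip (a point): Where to grip the yellow grip: 60 mm above the square's underside, at (-9,-9) mm in the square's frame. The grip is an upright plate 14 mm thick along the square's x=y diagonal (fingers close along that diagonal) and 36 mm wide across it, from 22 to 80 mm above the underside.
- square_mid (a point): Middle of the square's outline, on its underside, (28.5, 28.5) mm from its inner corner along its own x and y.
- mat: Fixed green mat for the square, 180 x 180 mm, 3 mm thick; origin at the centre of its underside (on the bench).
- frame: Fixed moulding frame on the bench, 154 x 154 mm, 32 mm high, black grooved rubber slab inside. Origin: the outer corner to be checked, at bench level; own x runs along the blue end bar, own y along the bare long rail, both away from the corner; z up. With the square seated on the closed corner, its origin and x, y axes coincide with these in plan.
- long_rail: The bare aluminium long rail beside the corner, fixed; its pose is the frame's. Its outer face is the frame's plane x=0 (facing -x), y = 26 to 154 mm. Rail and bar mark above 20 N; 6 to 14 N on each is a good pressure. Rubbing along it drags by about 0.6 of the pressure on it. Hold the square 2 to 9 mm above the bench to press.
- end_bar: The blue bar, sliding along the frame's y. Origin: on its outer face, bench level, in the frame's plane x=0; its y in the frame is minus the gap: -4 to -8 mm at the start, 0 when closed (a hard stop). It slides stiffly, about 5 N, and stays where left. Spans x = 2 to 152 mm (its end is 2 mm back from the long rail's face), 32 mm high.
- sample_block: Black rubber sample block with three ribs, 45 x 34 x 26 mm, a bystander; origin under its centre.
- pin_jar: Small jar, 40 mm across, 60 mm high, a bystander; origin under its centre.
- hammer: Hammer with a light wooden handle lying on the bench, a bystander.
- spare_bar: Spare aluminium bar, 130 x 24 x 32 mm, a bystander; origin under its centre.
- rubber_disc: Black rubber disc, 56 mm across, 30 mm high, a bystander; origin under its centre.
- pin_tray: Clear plastic tray, 100 x 140 x 35 mm, a bystander; origin under its centre.
Not all that is in view belongs to the job. Several things have the shape of the square; the one meant has the colours described above.

How it is judged (in metres and radians):
On the way:
1. held square seated flush on both faces of the closed corner, pressing on each with 4 N or more, for 1.2 s (contact force between each of long_rail, end_bar and square above 4 N and y of end_bar in the frame of frame above -0.0015 m and x of square in the frame of frame between -0.002 and 0.002 m and y of square in the frame of frame between -0.002 and 0.002 m and angle between the x axis of square and the x axis of frame, either way round below 0.025 rad and contact force between the fingers and square above 1 N), for 1.2 s.
At the end, for the whole second after the job is handed in: The blue bar is closed (gap under 1.5 mm) and the square lies flat (within 0.05 rad) and still on the green mat, the middle of its outline within 45 mm of the mat's centre, released (y of end_bar in the frame of frame above -0.0015 m and horizontal distance between square_mid and mat below 0.045 m and height (world z) of square below 0.006 m and angle between square's own z axis and vertical below 0.05 rad and linear speed of square below 0.01 m/s); the robot touches nothing.
It fails at once if the square presses the long rail or the blue bar with more than 20 N (contact force between any of long_rail, end_bar and square above 20 N).
It fails at once if the robot itself touches the frame (over 2 N) (contact force between any of the arm, the fingers and frame above 2 N or contact force between any of the arm, the fingers and long_rail above 2 N).
It fails at once if the square is let go in the air, more than about 15 mm above its mat (height (world z) of square above 0.02 m and contact force between the fingers and square below 0.05 N).
It fails at once if a bystander is moved more than 20 mm (distance of any of sample_block, pin_jar, hammer, spare_bar, rubber_disc, pin_tray from where it was at the start of the episode above 0.02 m).
It also fails if it takes over 72 s, if anything falls off the work surface, if the arm or the gripper's body presses on something with over 40 N, if the wrist force passes 120 N, or if a joint passes its speed limit or range.

## Robot

A 7-joint arm with a two-finger parallel gripper is mounted at the origin on the work surface. World frame = base frame: x ahead of the robot, y to its left, z up, the work surface at z = 0. Lengths are in m, angles in degrees, forces in N, time in s.
With the tool pointing down it reaches from about 0.425 to 0.875 m from the base axis. Payload 4.7 kg.
Tool frame: the origin (TCP) lies at the very end of the fingers, on their centre line; the grasp point (between the pads) lies env.tcp_to_grasp behind it (env.tcp_to_grasp is the distance from the TCP to the grasp point, in m); z points along the fingers, x is the direction in which the jaws open and shut, and the axes are right-handed (so a half turn about z gives the same grasp; the last joint's range is limited). The gripper opens to 87 mm and grips with 3 to 60 N. Pads are 19 mm wide; open, the fingers measure 117 mm over their backs; the gripper's body (75 mm by 190 mm) begins 51 mm behind the grasp point.
Start: joints at [-62.733, 18.392, -4.016, 83.108, 1.295, 78.541, -3.26], TCP at [0.29, 0.582, 0.223] pointing down, gripper open.
Joint ranges: [-163.93, 163.93], [-17.29, 119.83], [-79.2, 71.16], [3.27, 140.29], [-89.18, 269.18], [5.43, 117.66], [-154.24, 154.24]. Speed limits (degrees/s): [147.25, 147.25, 180, 180, 180, 180, 180].

## Interface

Orientations are given as [roll, pitch, yaw] about the fixed x, y, z axes, in that order (R = Rz(yaw) Ry(pitch) Rx(roll)).
In Python, from cell import env gives the robot as it stands. The module is installed in compiled form; this text tells all that it offers.
- The arm moves only by the tool send_rows, never from a script. Its argument "steps" is a list of rows, each a list of 3 entries, a list of its own where there are three numbers: the shift along the tool's x, y, z in m, then the turn, a rotation vector about the tool's x, y, z in rad, then the finger opening in m, from 0 to 0.087. A call has exactly 5 rows; each row is the pose to reach, as a shift and turn from the pose commanded when the call began, along the tool's axes at that moment; what a row does not reach only later rows make up. A row lasts 1/12 s, in which the tool goes at most 41.7 mm and 7.16 degrees, less where a joint would pass 70% of its speed; a pose out of reach is approached as far as the arm can. A call with a gripper value outside its range is refused whole. The fingers move at their own pace and stop on an object; "grip_force" is the grip in N (left out, the last holds). Time passes only in rows, so rows that repeat a pose let the fingers close, or fill a call up. It gives the time, the measured TCP pose, the force and the opening at its end, in the units of the state.
- env.get_obs(): the state, without advancing time (a new reading comes with each control period).
- env.read_camera(name): name is "scene" or "top"; returns a dict with "pixels" (480x640x3 uint8, red, green, blue), "fx", "fy", "cx", "cy" (pixels), "position" and "rotation" of the camera in the world. Camera axes: x right, y up, looking along -z (the intrinsics and any distortion apply to the point x, -y, -z); pixel columns grow to the right and rows downward; lengths in m; the calibration is good to about 2 mm. A picture is of the moment at which its call begins. There is no depth.
- env.sign_off(): hands the job in, once; it reports no verdict.
The state is a dict: "time_s": time; "qpos": joint angles; "joint_velocities": joint speeds; "effort": joint torques, N m; "tool_pos": TCP position; "tool_rot": TCP orientation; "force": force on the tool from outside, world axes, zero at the start; "wrist_torque": the same for the moment, N m; "grip_width": finger opening in m.
Only numpy, scipy, OpenCV 4.12 (cv2) and the standard library are available. Lean on these libraries where they do the work, as an engineer would, in place of code of your own. Each camera call takes 0.05 s, during which the arm holds its last target.

## Working session

There is one attempt and no reset: what is moved stays moved. The work goes in short steps, Python scripts to look and compute and a tool call to move; the robot and the scene stay as the last step left them, time stands still between calls to the robot, and variables do not carry over. Pictures are saved under pics/ and viewed, and the job is handed in when it is done.

Besides the shell and the picture viewer there is one more tool, called after ">>>" as name(argument=value, ...), one argument or row to a line, values as JSON. send_rows: Moves the arm, as the interface text tells. Its arguments: {"type":"object","properties":{"steps":{"type":"array"},"grip_force":{"type":"number"}},"required":["steps"]}

```bash
mkdir -p pics
python3 - <<'E'
from cell import env
import cv2
o=env.get_obs()
for k,v in o.items(): print(k,v)
print(env.tcp_to_grasp)
for n in("scene","top"):
    c=env.read_camera(n); cv2.imwrite(f"pics/{n}0.png",c["pixels"][:,:,::-1])
    print(n,{k:v for k,v in c.items() if k!="pixels"})
E
```

```text
time_s 0.0
qpos [-62.73209171  18.44003365  -4.01690709  83.17540122   1.29598409
  78.54003437  -3.26189097]
joint_velocities [ 0.01933164 -0.00889163  0.09612369  0.00763785 -0.00538961  0.00583625
  0.02317253]
effort [-1.49825128e-04 -4.91297185e+01 -4.03919024e-01 -3.12520730e+01
 -6.38848683e-02  4.39469505e-02  1.77060856e-04]
tool_pos [0.28941354 0.58139441 0.22144629]
tool_rot [1.79993736e+02 1.10164793e-01 6.35414573e+01]
force [ 0.56331742 -0.97740914  0.35701442]
wrist_torque [-2.18983961e-02 -8.37366537e-02  3.45584631e-05]
grip_width 0.08705024842965547
0.0187
scene {'fx': 573.1585914561465, 'fy': 573.1585914561465, 'cx': 324.1408181713137, 'cy': 246.19786221234858, 'position': array([1.42016299, 0.18513093, 1.16655388]), 'rotation': array([ 38.16903647,   0.95815794, 100.46304994])}
top {'fx': 490.92098056885493, 'fy': 490.92098056885493, 'cx': 325.7787473964829, 'cy': 236.83549714745027, 'position': array([0.48736199, 0.0022176 , 1.2251323 ]), 'rotation': array([  3.54649357,  -0.6435435 , -89.63680956])}
```

View pics/scene0.png

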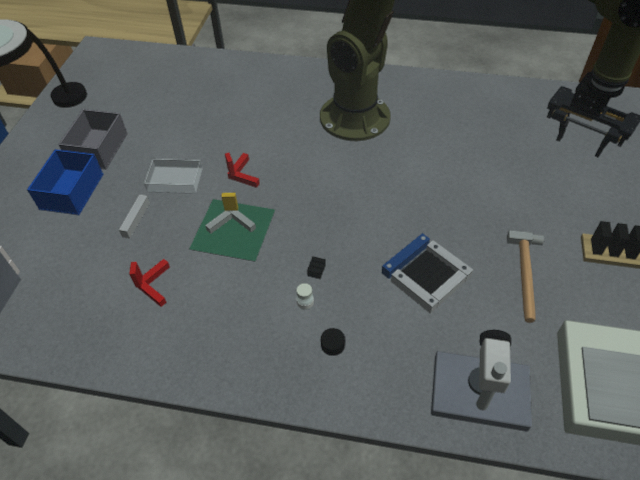

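View pics/top0.png

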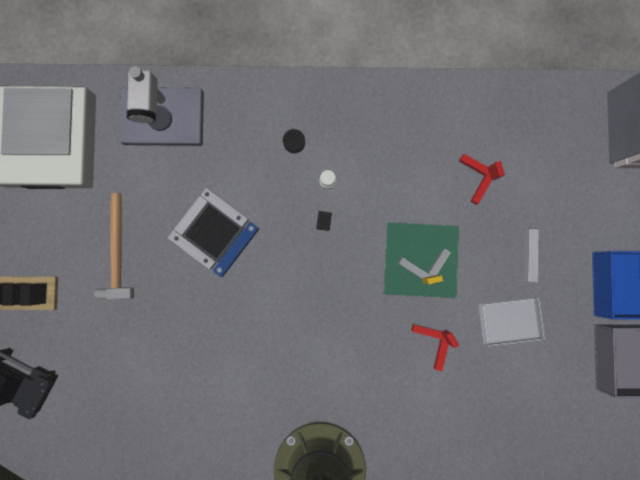

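The top view shows the frame at about (213,232), its near corner at about (218,275), with the blue bar on its right side. The square is on the mat with its grip at (433,280). Next I measure these more closely.

```bash
cat > h.py <<'E'
import numpy as np, cv2
from scipy.spatial.transform import Rotation as R
def ray(c,uv):
    uv=np.atleast_2d(uv).astype(float)
    d=np.c_[(uv[:,0]-c["cx"])/c["fx"],-(uv[:,1]-c["cy"])/c["fy"],-np.ones(len(uv))]
    return R.from_euler('xyz',c["rotation"],degrees=True).apply(d)
def plane(c,uv,z):
    d=ray(c,uv);p=np.array(c["position"]);return (p+d*((z-p[2])/d[:,2])[:,None])
def proj(c,P):
    P=np.atleast_2d(P);q=R.from_euler('xyz',c["rotation"],degrees=True).inv().apply(P-np.array(c["position"]))
    return np.c_[c["cx"]+c["fx"]*q[:,0]/-q[:,2],c["cy"]-c["fy"]*q[:,1]/-q[:,2]]
def crop(c,u0,v0,u1,v1,s,fn):
    im=c["pixels"][v0:v1,u0:u1,::-1];im=cv2.resize(im,None,fx=s,fy=s,interpolation=cv2.INTER_CUBIC);cv2.imwrite(fn,im)
E
python3 - <<'E'
from cell import env
from h import *
t=env.read_camera("top");s=env.read_camera("scene")
crop(t,160,180,270,285,5,"pics/t_frame.png");crop(t,380,215,470,305,6,"pics/t_sq.png")
crop(s,375,225,480,315,6,"pics/s_frame.png");crop(s,185,180,280,265,6,"pics/s_sq.png")
for n,c in(("top",t),("scene",s)):
    hsv=cv2.cvtColor(c["pixels"],cv2.COLOR_RGB2HSV)
    for nm,lo,hi,z in(("green",(65,90,40),(90,255,200),.003),("yellow",(18,130,100),(32,255,255),.083),("blue",(100,120,60),(125,255,255),.032)):
        m=cv2.inRange(hsv,lo,hi)
        cs=cv2.findContours(m,0,2)[0]
        for k in cs:
            if cv2.contourArea(k)<30: continue
            r=cv2.minAreaRect(k);b=cv2.boxPoints(r)
            print(n,nm,cv2.contourArea(k),np.round(b,1).tolist());print(np.round(plane(c,b,z)[:,:2],4).tolist())
E
```

```text
top green 4788.5 [[384.29998779296875, 293.20001220703125], [388.0, 222.8000030517578], [458.5, 226.5], [454.8999938964844, 296.79998779296875]]
[[0.4241, -0.1572], [0.5994, -0.1664], [0.5916, -0.3434], [0.4162, -0.3326]]
top yellow 91.5 [[422.5, 278.29998779296875], [441.3999938964844, 274.79998779296875], [442.6000061035156, 281.1000061035156], [423.6000061035156, 284.5]]
[[0.4633, -0.2356], [0.4716, -0.2797], [0.4571, -0.2823], [0.4489, -0.2381]]
top blue 2997.5 [[593.0, 251.0], [639.0, 251.0], [639.0, 318.0], [593.0, 318.0]]
[[0.5313, -0.6645], [0.532, -0.7779], [0.3693, -0.7724], [0.3687, -0.6601]]
top blue 606.0 [[212.10000610351562, 269.79998779296875], [249.10000610351562, 221.3000030517578], [257.8999938964844, 228.0], [221.0, 276.5]]
[[0.4795, 0.2637], [0.598, 0.1763], [0.5818, 0.1545], [0.4634, 0.242]]
scene green 2534.0 [[189.6999969482422, 248.60000610351562], [199.1999969482422, 195.89999389648438], [273.5, 209.3000030517578], [264.0, 262.0]]
[[0.5906, -0.3415], [0.4074, -0.3759], [0.4216, -0.1595], [0.5999, -0.1411]]
scene yellow 38.0 [[222.0, 193.0], [235.0, 193.0], [235.0, 198.0], [222.0, 198.0]]
[[0.4573, -0.2817], [0.4517, -0.2482], [0.4688, -0.2433], [0.4744, -0.2766]]
scene blue 603.0 [[381.0, 266.1000061035156], [423.1000061035156, 232.0], [431.6000061035156, 242.39999389648438], [389.3999938964844, 276.5]]
[[0.5839, 0.1528], [0.4582, 0.2457], [0.4889, 0.2694], [0.6115, 0.1767]]
scene blue 2688.5 [[21.600000381469727, 197.60000610351562], [60.0, 133.60000610351562], [109.30000305175781, 163.1999969482422], [70.9000015258789, 227.10000610351562]]
[[0.5198, -0.8406], [0.2565, -0.8584], [0.3527, -0.6579], [0.5958, -0.6588]]
scene blue 80.0 [[0.0, 142.0], [0.0, 120.0], [7.0, 120.0], [7.0, 142.0]]
[[0.3211, -1.0195], [0.2277, -1.0731], [0.2242, -1.0514], [0.3176, -0.9986]]
```

View pics/t_frame.png

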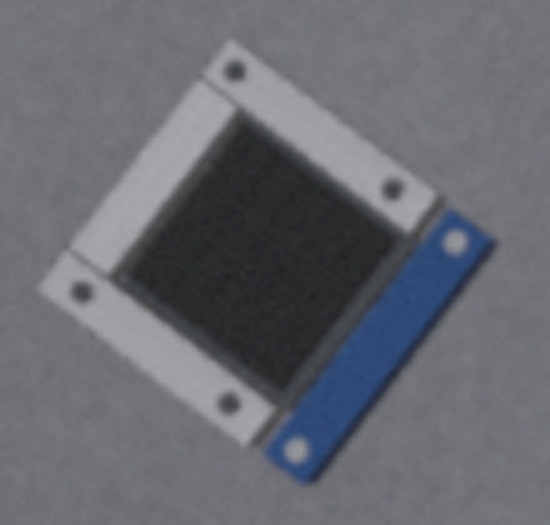

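View pics/t_sq.png

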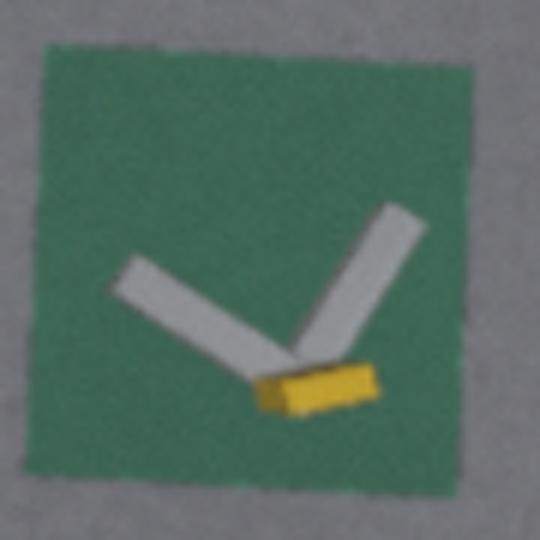

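View pics/s_frame.png

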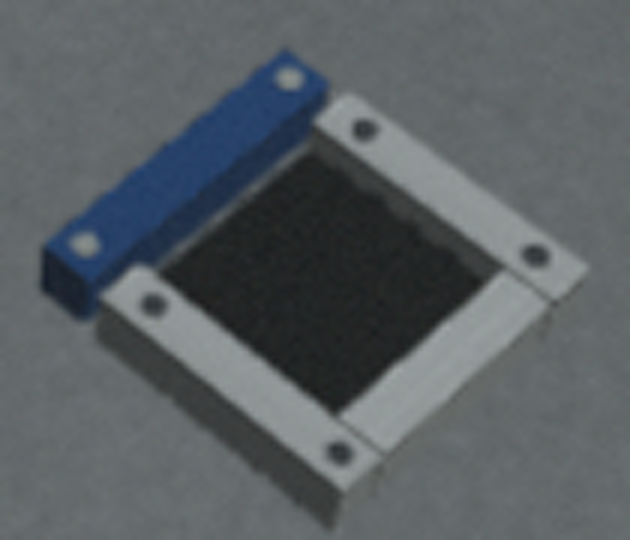

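View pics/s_sq.png

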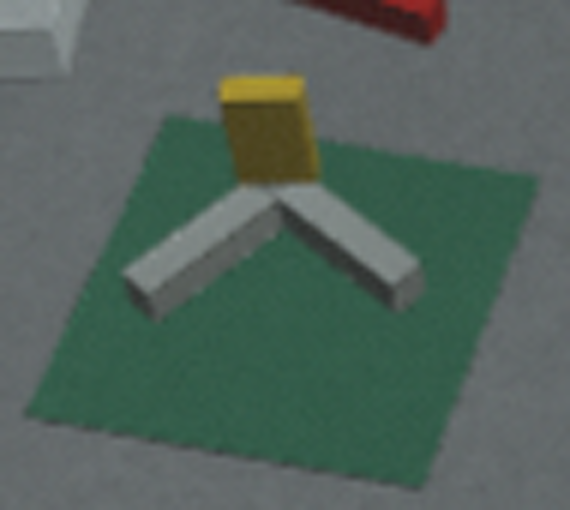

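```bash
cat > meas.py <<'E'
from cell import env
from h import *
def edge(gray,a,b,n=40,w=5):
    # subpixel strongest gradient along normals of segment a-b; robust line fit
    a=np.array(a,float);b=np.array(b,float);d=(b-a)/np.linalg.norm(b-a);nn=np.array([-d[1],d[0]])
    ts=np.linspace(0.06,.94,n);off=np.arange(-w,w+.01,.25)
    pts=[]
    for t in ts:
        p=a+(b-a)*t
        q=(p+off[:,None]*nn).astype(np.float32)
        pr=cv2.remap(gray,q[:,0:1],q[:,1:2],cv2.INTER_LINEAR)[:,0]
        g=np.abs(np.gradient(cv2.GaussianBlur(pr[:,None],(1,5),0)[:,0]))
        i=g.argmax(); 
        s=slice(max(0,i-4),i+5); pts.append(p+nn*(off[s]*g[s]).sum()/g[s].sum())
    pts=np.array(pts,np.float32)
    l=cv2.fitLine(pts,cv2.DIST_HUBER,0,.01,.01).ravel()
    res=np.abs((pts-l[2:])@np.array([-l[1],l[0]]))
    return l,np.median(res)
def inter(l,m):
    A=np.c_[l[:2],-m[:2]];s=np.linalg.solve(A,m[2:]-l[2:]);return l[2:]+s[0]*l[:2]
E
python3 - <<'E'
from meas import *
t=env.read_camera("top")
g=t["pixels"].astype(np.float32)
gr=g.mean(2); 
def F(p): return (160+p[0]/5-.4,180+p[1]/5-.4)
def S(p): return (380+p[0]/6-.4,215+p[1]/6-.4)
def show(nm,gray,a,b,z,w=3):
    l,r=edge(gray,a,b,w=w)
    P=plane(t,[l[2:]-l[:2]*10,l[2:]+l[:2]*10],z);d=P[1]-P[0]
    print(nm,"res",round(float(r),2),"ang",round(np.degrees(np.arctan2(d[1],d[0])),2)); return l
L=show("rail outer",gr,F((40,290)),F((250,445)),.032)
T=show("far rail outer",gr,F((232,40)),F((440,195)),.032)
M=show("end far outer",gr,F((40,290)),F((232,40)),.032)
B=show("bar outer top",g[:,:,2],F((312,482)),F((495,242)),.032)
Bi=show("bar inner top",g[:,:,2]-g[:,:,0],F((262,450)),F((450,208)),.032)
for n,a,b in(("rail/far",L,M),("far/far",T,M),("rail/barouter",L,B),("farrail/barouter",T,B),("rail/barinner",L,Bi)):
    uv=inter(a,b);print(n,uv.round(2),plane(t,uv,.032)[0,:2].round(4))
# square
A=show("xleg outer",gr,S((345,355)),S((428,228)),.025)
Ai=show("xleg inner",gr,S((298,345)),S((385,205)),.025)
C=show("yleg outer",gr,S((112,288)),S((250,378)),.025)
Ci=show("yleg inner",gr,S((135,255)),S((295,352)),.025)
Ex=show("xleg end",gr,S((388,203)),S((428,228)),.025)
Ey=show("yleg end",gr,S((112,288)),S((135,255)),.025)
for n,a,b in(("inner",Ai,Ci),("outer",A,C),("xe_i",Ai,Ex),("xe_o",A,Ex),("ye_i",Ci,Ey),("ye_o",C,Ey)):
    uv=inter(a,b);print(n,uv.round(2),plane(t,uv,.025)[0,:2].round(4))
E
```

```text
rail outer res 0.12 ang -126.69
far rail outer res 0.13 ang -126.25
end far outer res 0.06 ang -36.49
bar outer top res 0.69 ang -37.17
bar inner top res 0.07 ang -36.37
rail/far [166.88 237.18] [0.5578 0.3748]
far/far [205.46 187.36] [0.6805 0.2841]
rail/barouter [219.47 277.31] [0.4616 0.2456]
farrail/barouter [258.72 227.05] [0.5841 0.1527]
rail/barinner [211.18 270.98] [0.4767 0.2659]
xleg outer res 0.08 ang -32.55
xleg inner res 0.08 ang -32.7
yleg outer res 0.05 ang -122.61
yleg inner res 0.07 ang -122.54
xleg end res 0.1 ang -121.65
yleg end res 0.08 ang -31.24
inner [428.06 273.49] [ 0.4738 -0.2613]
outer [430.52 283.88] [ 0.4486 -0.2672]
xe_i [444.33 247.86] [ 0.5368 -0.3017]
xe_o [450.71 251.82] [ 0.5272 -0.3174]
ye_i [402.15 256.78] [ 0.5142 -0.198 ]
ye_o [398.35 263.07] [ 0.4988 -0.1887]
```

```bash
cat > go.py <<'E'
# usage: go.py "dx dy dz rz(last sent row)" or "-" ; then targets "x y z yaw" -> rows for a chain of calls
import sys,json,os,numpy as np
st=json.load(open("cmd.json")) if os.path.exists("cmd.json") else [.29,.582,.223,63.54]
def ap(st,r):
    a=np.radians(st[3]);X=np.array([np.cos(a),np.sin(a),0]);Y=np.array([np.sin(a),-np.cos(a),0]);Z=np.array([0,0,-1.])
    return list(np.array(st[:3])+r[0]*X+r[1]*Y+r[2]*Z)+[st[3]-np.degrees(r[3])]
def inv(st,t):
    a=np.radians(st[3]);d=np.array(t[:3])-st[:3]
    return [d[0]*np.cos(a)+d[1]*np.sin(a),d[0]*np.sin(a)-d[1]*np.cos(a),-d[2],np.radians(st[3]-t[3])]
if __name__=="__main__":
    if sys.argv[1]!="-":
        for a in sys.argv[1].split(";"): st=ap(st,list(map(float,a.split())))
        json.dump(st,open("cmd.json","w"))
    print("cmd",np.round(st,4))
    for a in sys.argv[2:]:
        t=list(map(float,a.split()));r=np.round(inv(st,t),4);print(t,"->",r.tolist(),"| dist",np.linalg.norm(r[:3]).round(3));st=ap(st,r)
E
python3 go.py - ".36 .42 .22 50" ".45 .25 .22 38" ".50 .07 .22 26" ".49 -.12 .22 14" ".4614 -.264 .14 12.4" ".4614 -.264 .0443 12.4"
```

```text
cmd [ 0.29   0.582  0.223 63.54 ]
[0.36, 0.42, 0.22, 50.0] -> [-0.1138, 0.1349, 0.003, 0.2363] | dist 0.177
[0.45, 0.25, 0.22, 38.0] -> [-0.0724, 0.1782, -0.0, 0.2095] | dist 0.192
[0.5, 0.07, 0.22, 26.0] -> [-0.0714, 0.1726, -0.0, 0.2094] | dist 0.187
[0.49, -0.12, 0.22, 14.0] -> [-0.0923, 0.1664, -0.0, 0.2094] | dist 0.19
[0.4614, -0.264, 0.14, 12.4] -> [-0.0626, 0.1328, 0.08, 0.028] | dist 0.167
[0.4614, -0.264, 0.0443, 12.4] -> [-0.0, 0.0, 0.0957, -0.0] | dist 0.096
```

>>> send_rows(
  steps=[
    [[-0.023,0.027,0.001],[0,0,0.047],0.06],
    [[-0.046,0.054,0.001],[0,0,0.094],0.06],
    [[-0.068,0.081,0.002],[0,0,0.142],0.06],
    [[-0.091,0.108,0.002],[0,0,0.189],0.06],
    [[-0.114,0.135,0.003],[0,0,0.236],0.06],
  ],
)

```text
time_s: 0.67
tool_pos: [0.3602, 0.4181, 0.2196]
tool_rot: [-180.0, -0.0, 49.9]
force: [0.2, -0.2, -0.3]
grip_width: 0.0634
```

>>> send_rows(
  steps=[
    [[-0.014,0.036,0],[0,0,0.042],0.06],
    [[-0.029,0.071,0],[0,0,0.084],0.06],
    [[-0.043,0.107,0],[0,0,0.126],0.06],
    [[-0.058,0.142,0],[0,0,0.168],0.06],
    [[-0.072,0.178,0],[0,0,0.21],0.06],
  ],
)

```text
time_s: 1.08
tool_pos: [0.4502, 0.2484, 0.2198]
tool_rot: [-180.0, -0.0, 37.9]
force: [1.0, -0.4, 0.7]
grip_width: 0.0603
```

>>> send_rows(
  steps=[
    [[-0.014,0.035,0],[0,0,0.042],0.06],
    [[-0.028,0.069,0],[0,0,0.084],0.06],
    [[-0.043,0.104,0],[0,0,0.126],0.06],
    [[-0.057,0.138,0],[0,0,0.168],0.06],
    [[-0.071,0.173,0],[0,0,0.21],0.06],
  ],
)

```text
time_s: 1.5
tool_pos: [0.5004, 0.0684, 0.2198]
tool_rot: [-180.0, -0.0, 25.9]
force: [0.7, 0.8, -0.1]
grip_width: 0.0603
```

>>> send_rows(
  steps=[
    [[-0.018,0.033,0],[0,0,0.042],0.06],
    [[-0.037,0.066,0],[0,0,0.084],0.06],
    [[-0.055,0.1,0],[0,0,0.126],0.06],
    [[-0.074,0.133,0],[0,0,0.168],0.06],
    [[-0.092,0.166,0],[0,0,0.21],0.06],
  ],
)

```text
time_s: 1.92
tool_pos: [0.4897, -0.1213, 0.2198]
tool_rot: [-180.0, -0.0, 13.8]
force: [1.0, 0.2, -0.1]
grip_width: 0.0599
```

```bash
python3 go.py "-.114 .135 .003 .236;-.072 .178 0 .21;-.071 .173 0 .21;-.092 .166 0 .21" ".4614 -.264 .14 12.4" ; python3 -c "
from cell import env
o=env.get_obs();print(o)"
```

```text
cmd [ 0.4906 -0.1193  0.22   13.9219]
[0.4614, -0.264, 0.14, 12.4] -> [-0.0632, 0.1334, 0.08, 0.0266] | dist 0.168
{'time_s': 1.9167, 'qpos': array([-2.16925088e+01, -2.03224563e-01,  3.28221964e+01,  1.04712238e+02,
        7.80473217e-02,  7.54248160e+01,  2.49072551e+01]), 'joint_velocities': array([26.60942822, 10.00044215, 28.09737338, -8.63319733, -5.20279794,
       -0.64903405, 27.09731675]), 'effort': array([ -2.1691259 , -27.14594364,  -1.16657082, -29.96345401,
         0.12456782,   0.31468861,  -0.52434672]), 'tool_pos': array([ 0.48973469, -0.12130213,  0.21975782]), 'tool_rot': array([-1.79982826e+02, -4.51872194e-02,  1.37973108e+01]), 'force': array([ 1.01179722,  0.20323306, -0.13599477]), 'wrist_torque': array([-0.07962174, -0.07558216, -0.00348811]), 'grip_width': 0.059908863928440984}
```

>>> send_rows(
  steps=[
    [[-0.016,0.033,0.015],[0,0,0.007],0.06],
    [[-0.032,0.067,0.035],[0,0,0.014],0.06],
    [[-0.048,0.1,0.055],[0,0,0.02],0.06],
    [[-0.063,0.133,0.075],[0,0,0.027],0.06],
    [[-0.063,0.133,0.08],[0,0,0.027],0.06],
  ],
)

```text
time_s: 2.33
tool_pos: [0.4563, -0.2711, 0.1373]
tool_rot: [179.8, 0.3, 11.8]
force: [-0.5, -0.8, -0.0]
grip_width: 0.0602
```

>>> send_rows(
  steps=[
    [[0,0,0],[0,0,0],0.06],
    [[0,0,0],[0,0,0],0.06],
    [[0,0,0],[0,0,0],0.06],
    [[0,0,0],[0,0,0],0.06],
    [[0,0,0],[0,0,0],0.06],
  ],
)

```text
time_s: 2.75
tool_pos: [0.4623, -0.2624, 0.1403]
tool_rot: [180.0, -0.1, 12.5]
force: [0.1, -0.9, -0.2]
grip_width: 0.0599
```

```bash
python3 go.py "-.063 .133 .08 .027" ".4614 -.264 .0443 12.4"
python3 - <<'E'
from cell import env
from h import *
o=env.get_obs();print(o["tool_pos"],o["tool_rot"],o["force"],o["joint_velocities"].round(2))
t=env.read_camera("top");s=env.read_camera("scene")
crop(t,370,205,480,305,7,"pics/t1.png");crop(s,170,130,300,265,4,"pics/s1.png")
E
```

```text
cmd [ 0.4615 -0.2636  0.14   12.3749]
[0.4614, -0.264, 0.0443, 12.4] -> [-0.0002, 0.0004, 0.0957, -0.0004] | dist 0.096
[ 0.4622675  -0.26242664  0.140324  ] [ 1.79993857e+02 -9.25171598e-02  1.25286802e+01] [ 0.14250604 -0.90208797 -0.16156615] [ 0.12  0.04  0.34  0.22  0.09  0.02 -0.04]
```

View pics/s1.png

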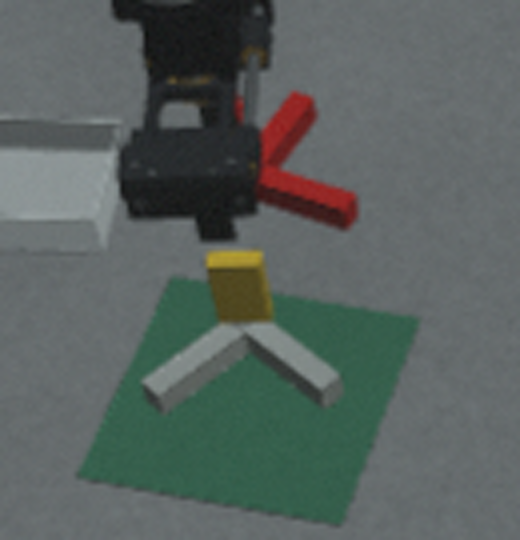

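Scene crop: the gripper is directly above the yellow grip, at crop (238,285), with the square undisturbed. I go down and close.

>>> send_rows(
  steps=[
    [[0,0.001,0.02],[0,0,0],0.06],
    [[0,0.001,0.045],[0,0,0],0.06],
    [[0,0.001,0.07],[0,0,0],0.06],
    [[0,0.001,0.088],[0,0,0],0.06],
    [[0,0.001,0.096],[0,0,0],0.06],
  ],
)

```text
time_s: 3.27
tool_pos: [0.4601, -0.2633, 0.0413]
tool_rot: [-179.9, 0.2, 12.4]
force: [-0.4, 0.4, 0.9]
grip_width: 0.0597
```

>>> send_rows(
  steps=[
    [[0,0,0],[0,0,0],0.06],
    [[0,0,0],[0,0,0],0.06],
    [[0,0,0],[0,0,0],0.04],
    [[0,0,0],[0,0,0],0.03],
    [[0,0,0],[0,0,0],0.02],
  ],
  grip_force=10,
)

```text
time_s: 3.68
tool_pos: [0.4623, -0.2649, 0.0447]
tool_rot: [180.0, -0.1, 12.4]
force: [0.3, 0.1, 0.9]
grip_width: 0.0475
```

>>> send_rows(
  steps=[
    [[0,0,0],[0,0,0],0.015],
    [[0,0,0],[0,0,0],0.01],
    [[0,0,0],[0,0,0],0.01],
    [[0,0,0],[0,0,0],0.01],
    [[0,0,0],[0,0,0],0.01],
  ],
  grip_force=40,
)

```text
time_s: 4.1
tool_pos: [0.4611, -0.2647, 0.0435]
tool_rot: [-180.0, 0.0, 12.4]
force: [-2.7, -0.8, 2.4]
grip_width: 0.0152
```

>>> send_rows(
  steps=[
    [[0,0,0],[0,0,0],0.01],
    [[0,0,0],[0,0,0],0.01],
    [[0,0,0],[0,0,0],0.01],
    [[0,0,0],[0,0,0],0.01],
    [[0,0,0],[0,0,0],0.01],
  ],
  grip_force=50,
)

```text
time_s: 4.52
tool_pos: [0.4608, -0.2648, 0.0435]
tool_rot: [-180.0, 0.0, 12.4]
force: [-3.5, -1.3, 3.3]
grip_width: 0.0138
```

```bash
python3 go.py "0 .001 .096 0"
python3 - <<'E'
from meas import *
o=env.get_obs();print(o["tool_pos"],o["tool_rot"],o["force"],o["wrist_torque"],o["grip_width"])
t=env.read_camera("top");s=env.read_camera("scene")
crop(t,370,205,480,305,7,"pics/t2.png");crop(s,170,130,300,265,4,"pics/s2.png")
E
```

```text
cmd [ 0.4617 -0.2646  0.044  12.3749]
[ 0.4607842  -0.26480151  0.0435148 ] [-1.79977876e+02  4.92972199e-02  1.23571397e+01] [-3.48586697 -1.317488    3.34346353] [-0.10540002  0.82439859  0.03129203] 0.013784752779528158
```

View pics/s2.png

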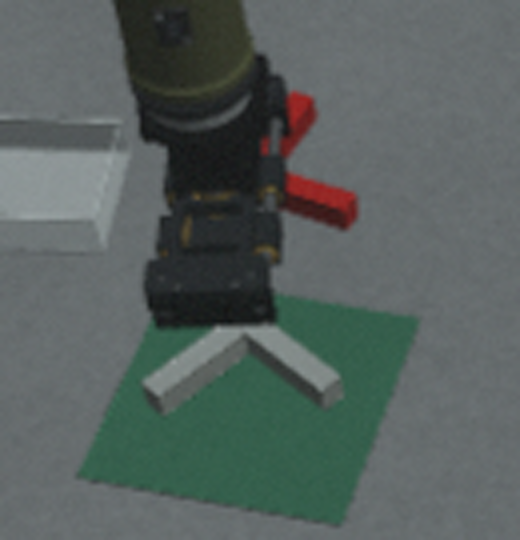

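View pics/t2.png

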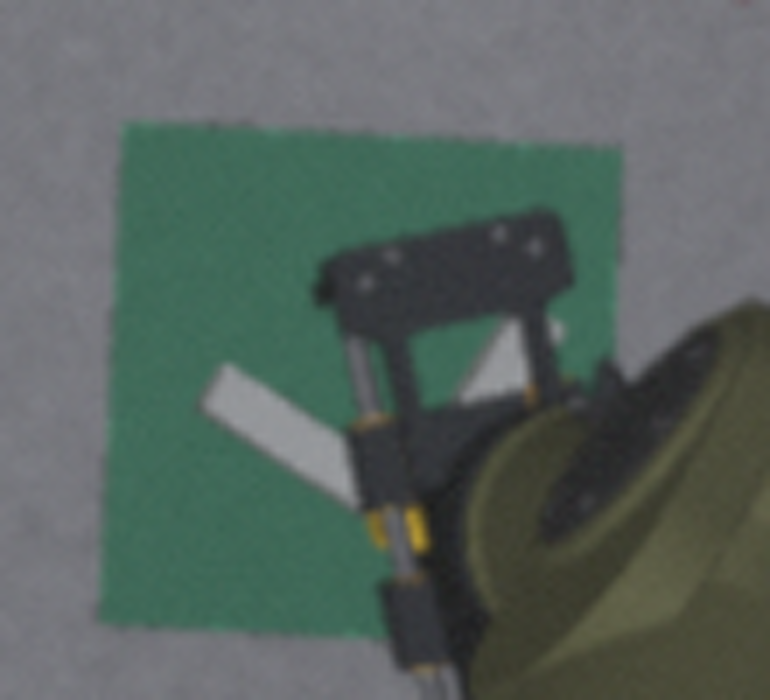

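Grip closed at 13.8 mm on the plate. The scene crop shows the legs still flat on the mat. Lifting and carrying to the frame.

```bash
python3 go.py - ".4617 -.2646 .16 12.375" ".50 -.09 .16 11" ".50 .09 .16 9.5" ".435 .2405 .16 8.55" ".435 .2405 .046 8.55"
```

```text
cmd [ 0.4617 -0.2646  0.044  12.3749]
[0.4617, -0.2646, 0.16, 12.375] -> [-0.0, 0.0, -0.116, -0.0] | dist 0.116
[0.5, -0.09, 0.16, 11.0] -> [0.0748, -0.1623, 0.0, 0.024] | dist 0.179
[0.5, 0.09, 0.16, 9.5] -> [0.0344, -0.1767, 0.0, 0.0262] | dist 0.18
[0.435, 0.2405, 0.16, 8.55] -> [-0.0393, -0.1591, 0.0, 0.0166] | dist 0.164
[0.435, 0.2405, 0.046, 8.55] -> [-0.0, -0.0, 0.114, -0.0] | dist 0.114
```

>>> send_rows(
  steps=[
    [[0,0,-0.01],[0,0,0],0.01],
    [[0,0,-0.035],[0,0,0],0.01],
    [[0,0,-0.065],[0,0,0],0.01],
    [[0,0,-0.095],[0,0,0],0.01],
    [[0,0,-0.116],[0,0,0],0.01],
  ],
)

```text
time_s: 5.03
tool_pos: [0.4626, -0.2647, 0.1623]
tool_rot: [179.9, -0.2, 12.4]
force: [0.7, -0.6, -3.7]
grip_width: 0.0137
```

>>> send_rows(
  steps=[
    [[0.004,-0.009,0],[0,0,0.002],0.01],
    [[0.012,-0.027,0],[0,0,0.004],0.01],
    [[0.022,-0.049,0],[0,0,0.007],0.01],
    [[0.033,-0.072,0],[0,0,0.01],0.01],
    [[0.044,-0.095,0],[0,0,0.014],0.01],
  ],
)

```text
time_s: 5.45
tool_pos: [0.4844, -0.1609, 0.1598]
tool_rot: [-180.0, -0.1, 11.5]
force: [0.4, 0.5, -3.7]
grip_width: 0.0136
```

>>> send_rows(
  steps=[
    [[0.01,-0.024,0],[0,0,0.003],0.01],
    [[0.02,-0.048,0],[0,0,0.006],0.01],
    [[0.031,-0.072,0],[0,0,0.01],0.01],
    [[0.035,-0.097,0],[0,0,0.014],0.01],
    [[0.039,-0.122,0],[0,0,0.017],0.01],
  ],
)

```text
time_s: 5.87
tool_pos: [0.498, -0.0331, 0.1597]
tool_rot: [-180.0, -0.1, 10.6]
force: [-0.2, 0.3, -3.6]
grip_width: 0.0138
```

```bash
python3 go.py "0 0 -.116 0;.044 -.095 0 .014;.039 -.122 0 .017" ".49 .07 .16 9.8" ".435 .2405 .16 8.55" ".435 .2405 .046 8.55"
```

```text
cmd [ 0.4981 -0.035   0.16   10.5987]
[0.49, 0.07, 0.16, 9.8] -> [0.0114, -0.1047, 0.0, 0.0139] | dist 0.105
[0.435, 0.2405, 0.16, 8.55] -> [-0.0252, -0.1774, 0.0, 0.0219] | dist 0.179
[0.435, 0.2405, 0.046, 8.55] -> [0.0, 0.0, 0.114, -0.0] | dist 0.114
```

>>> send_rows(
  steps=[
    [[0.003,-0.023,0],[0,0,0.003],0.01],
    [[0.006,-0.045,0],[0,0,0.006],0.01],
    [[0.009,-0.067,0],[0,0,0.009],0.01],
    [[0.011,-0.087,0],[0,0,0.012],0.01],
    [[0.011,-0.105,0],[0,0,0.014],0.01],
  ],
)

```text
time_s: 6.28
tool_pos: [0.4892, 0.0726, 0.1597]
tool_rot: [-179.9, -0.1, 9.9]
force: [-0.2, 0.3, -3.1]
grip_width: 0.0136
```

>>> send_rows(
  steps=[
    [[-0.003,-0.02,0],[0,0,0.003],0.01],
    [[-0.006,-0.04,0],[0,0,0.006],0.01],
    [[-0.009,-0.06,0],[0,0,0.009],0.01],
    [[-0.012,-0.08,0],[0,0,0.012],0.01],
    [[-0.015,-0.1,0],[0,0,0.015],0.01],
  ],
)

```text
time_s: 6.7
tool_pos: [0.4568, 0.1677, 0.1596]
tool_rot: [-180.0, -0.0, 9.0]
force: [0.9, 0.6, -3.9]
grip_width: 0.0137
```

>>> send_rows(
  steps=[
    [[-0.003,-0.02,0],[0,0,0.001],0.01],
    [[-0.006,-0.04,0],[0,0,0.003],0.01],
    [[-0.008,-0.058,0],[0,0,0.005],0.01],
    [[-0.01,-0.07,0],[0,0,0.006],0.01],
    [[-0.011,-0.078,0],[0,0,0.007],0.01],
  ],
)

```text
time_s: 7.12
tool_pos: [0.4335, 0.2435, 0.1596]
tool_rot: [-180.0, -0.0, 8.7]
force: [-0.1, -0.3, -4.1]
grip_width: 0.0136
```

>>> send_rows(
  steps=[
    [[0,0,0],[0,0,0],0.01],
    [[0,0,0],[0,0,0],0.01],
    [[0,0,0],[0,0,0],0.01],
    [[0,0,0],[0,0,0],0.01],
    [[0,0,0],[0,0,0],0.01],
  ],
)

```text
time_s: 7.53
tool_pos: [0.4349, 0.2405, 0.1596]
tool_rot: [180.0, -0.0, 8.4]
force: [0.1, 0.7, -3.1]
grip_width: 0.0137
```

```bash
python3 go.py ".011 -.105 0 .014;-.015 -.1 0 .015;-.011 -.078 0 .007" ".435 .2405 .08 8.55" ".435 .2405 .046 8.55"
python3 - <<'E'
from meas import *
o=env.get_obs();print(o["tool_pos"],o["tool_rot"],o["force"],o["wrist_torque"],o["grip_width"])
t=env.read_camera("top");s=env.read_camera("scene")
crop(t,150,170,280,300,5,"pics/t3.png");crop(s,340,150,500,320,4,"pics/s3.png")
E
```

```text
cmd [0.4348 0.2416 0.16   8.5361]
[0.435, 0.2405, 0.08, 8.55] -> [0.0001, 0.0011, 0.08, -0.0002] | dist 0.08
[0.435, 0.2405, 0.046, 8.55] -> [-0.0, 0.0, 0.034, -0.0] | dist 0.034
[0.43486972 0.24053452 0.15959545] [ 1.79993875e+02 -8.95877373e-03  8.43804597e+00] [ 0.09325936  0.7224502  -3.07962621] [-0.08346371  0.09313293 -0.02501361] 0.013693334714945528
```

View pics/s3.png

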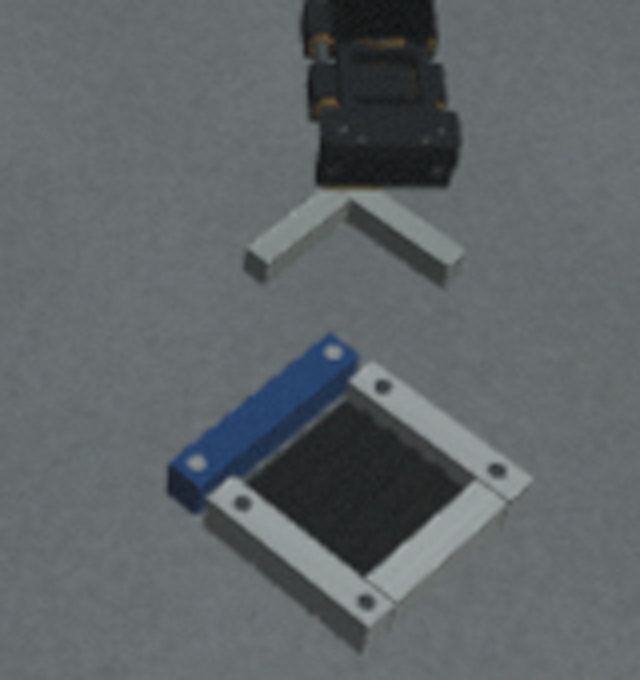

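View pics/t3.png

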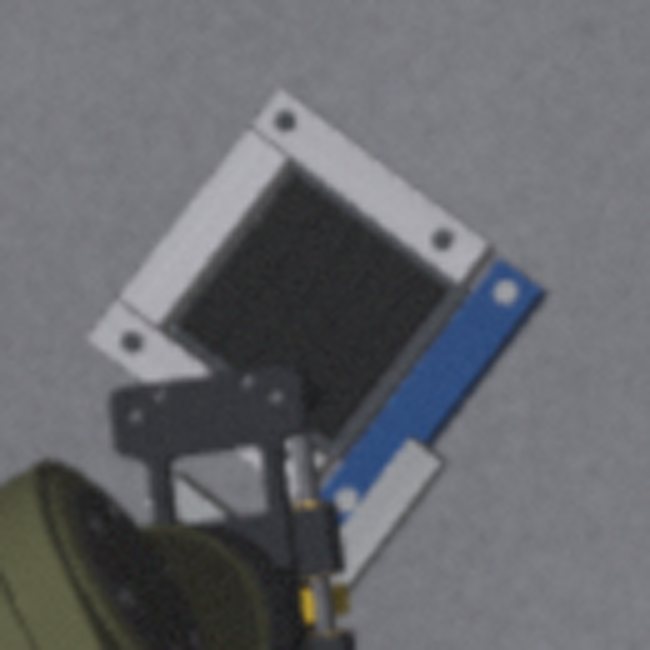

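Scene crop: the square hangs level over the corner with its legs parallel to the bar and rail. The gripper is clear of the frame. Lowering.

>>> send_rows(
  steps=[
    [[0,0.001,0.012],[0,0,0],0.01],
    [[0,0.001,0.03],[0,0,0],0.01],
    [[0,0.001,0.05],[0,0,0],0.01],
    [[0,0.001,0.065],[0,0,0],0.01],
    [[0,0.001,0.08],[0,0,0],0.01],
  ],
)

```text
time_s: 8.05
tool_pos: [0.434, 0.2399, 0.0777]
tool_rot: [180.0, 0.1, 8.5]
force: [-0.4, 0.3, -3.9]
grip_width: 0.0139
```

>>> send_rows(
  steps=[
    [[0,0,0.012],[0,0,0],0.01],
    [[0,0,0.022],[0,0,0],0.01],
    [[0,0,0.029],[0,0,0],0.01],
    [[0,0,0.033],[0,0,0],0.01],
    [[0,0,0.034],[0,0,0],0.01],
  ],
)

```text
time_s: 8.47
tool_pos: [0.4343, 0.2403, 0.0448]
tool_rot: [180.0, 0.0, 8.5]
force: [0.3, -0.2, -3.9]
grip_width: 0.0141
```

>>> send_rows(
  steps=[
    [[0,0,0],[0,0,0],0.01],
    [[0,0,0],[0,0,0],0.01],
    [[0,0,0],[0,0,0],0.01],
    [[0,0,0],[0,0,0],0.01],
    [[0,0,0],[0,0,0],0.01],
  ],
)

```text
time_s: 8.88
tool_pos: [0.4349, 0.2407, 0.046]
tool_rot: [-180.0, -0.0, 8.5]
force: [0.5, -0.3, -3.7]
grip_width: 0.0134
```

```bash
python3 go.py "0 .001 .08 0;0 0 .034 0"
python3 - <<'E'
from meas import *
o=env.get_obs();print(o["tool_pos"],o["tool_rot"],o["force"],o["wrist_torque"],o["grip_width"])
t=env.read_camera("top");s=env.read_camera("scene")
crop(t,180,210,280,310,6,"pics/t4.png");crop(s,360,170,480,290,6,"pics/s4.png")
E
```

```text
cmd [0.4349 0.2406 0.046  8.5361]
[0.43486357 0.24071848 0.04601593] [-1.79974449e+02 -4.78858002e-02  8.54230341e+00] [ 0.4777658  -0.25954357 -3.67308164] [-0.12034104  0.13771952  0.02212893] 0.013424062923464023
```

View pics/s4.png

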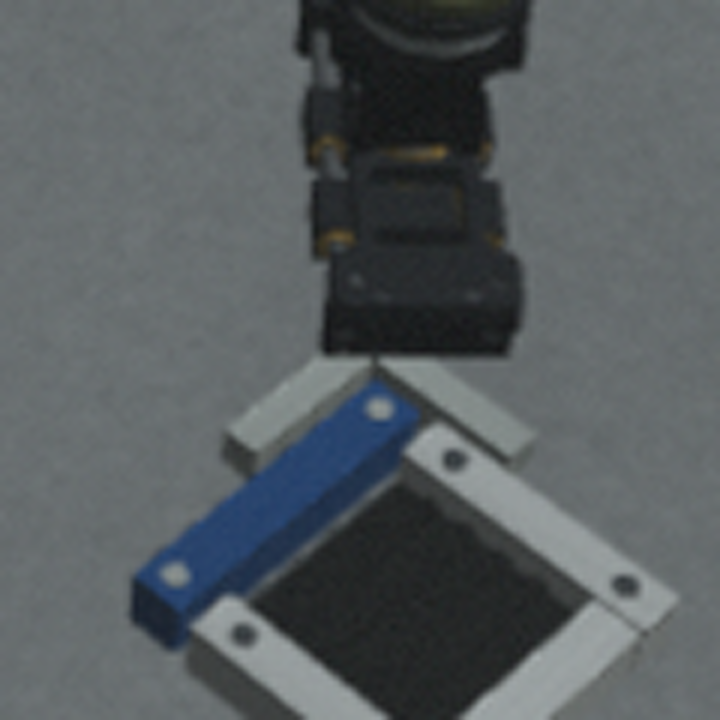

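View pics/t4.png

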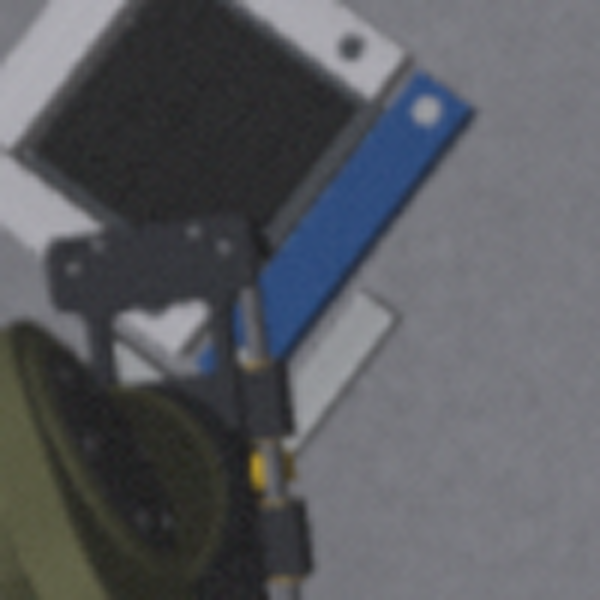

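```bash
cat > st.py <<'E'
import sys,os
from h import *
from cell import env
o=env.get_obs();p=o["tool_pos"];yaw=o["tool_rot"][2];a=np.radians(yaw)
C=np.array([.4663,.2509]);f=np.radians(-36.45);X=np.array([np.cos(f),np.sin(f)]);Y=np.array([-np.sin(f),np.cos(f)])
c=p[:2]+.01273*np.array([np.cos(a),np.sin(a)])-C
F=o["force"]-np.array([.25,0,-3.6])
print("t %.2f frame x %.2f y %.2f mm  z %.4f  yawerr %.2f | push Fx %.1f Fy %.1f Fz %.1f | Mz %.3f grip %.4f tilt %s"%(o["time_s"],*(1e3*np.array([c@X,c@Y])),p[2],yaw-45+36.45,-F[:2]@X,-F[:2]@Y,F[2],o["wrist_torque"][2],o["grip_width"],np.round(o["tool_rot"][:2],2)))
E
python3 st.py
python3 - <<'E'
from meas import *
t=env.read_camera("top");g=t["pixels"].astype(np.float32).mean(2)
q=lambda p:(180+p[0]/6-.4,210+p[1]/6-.4)
A,r=edge(g,q((305,446)),q((393,322)),w=3);P=plane(t,[A[2:]-A[:2]*8,A[2:]+A[:2]*8],.0275);d=P[1]-P[0]
print(r,np.degrees(np.arctan2(d[1],d[0])))
C=np.array([.4663,.2509]);f=np.radians(-36.45);Y=np.array([-np.sin(f),np.cos(f)])
print("square y in frame mm",1e3*((P[:,:2]-C)@Y)+18)
E
```

```text
t 8.98 frame x -10.31 y -18.03 mm  z 0.0458  yawerr -0.01 | push Fx 0.0 Fy -0.9 Fz 0.5 | Mz -0.021 grip 0.0137 tilt [-1.7998e+02 -3.0000e-02]
0.05278465 -36.11464281596786
square y in frame mm [-16.63658194 -16.41089406]
```

>>> send_rows(
  steps=[
    [[0.002,-0.0004,0],[0,0,0],0.01],
    [[0.004,-0.0008,0],[0,0,0],0.01],
    [[0.0065,-0.0013,0],[0,0,0],0.01],
    [[0.0085,-0.0017,0],[0,0,0],0.01],
    [[0.0106,-0.0021,0],[0,0,0],0.01],
  ],
)

```text
time_s: 9.45
tool_pos: [0.4451, 0.2443, 0.0456]
tool_rot: [-180.0, -0.0, 8.5]
force: [-0.4, -0.5, -4.0]
grip_width: 0.0138
```

```bash
python3 st.py
```

```text
t 9.45 frame x -4.17 y -8.93 mm  z 0.0456  yawerr -0.01 | push Fx 0.2 Fy 0.8 Fz -0.4 | Mz -0.020 grip 0.0138 tilt [-1.8e+02 -1.0e-02]
```

>>> send_rows(
  steps=[
    [[0.0004,-0.0004,0],[0,0,0],0.01],
    [[0.0008,-0.0008,0],[0,0,0],0.01],
    [[0.0013,-0.0013,0],[0,0,0],0.01],
    [[0.0017,-0.0017,0],[0,0,0],0.01],
    [[0.0021,-0.0021,0],[0,0,0],0.01],
  ],
)

```text
time_s: 9.87
tool_pos: [0.4455, 0.2451, 0.0451]
tool_rot: [179.9, 0.2, 8.5]
force: [-2.2, -3.7, -1.3]
grip_width: 0.0136
```

```bash
python3 st.py
```

```text
t 9.87 frame x -4.27 y -8.00 mm  z 0.0451  yawerr -0.05 | push Fx -0.2 Fy 4.4 Fz 2.3 | Mz -0.170 grip 0.0136 tilt [1.7989e+02 1.6000e-01]
```

>>> send_rows(
  steps=[
    [[0.0004,-0.0004,0],[0,0,0],0.01],
    [[0.0008,-0.0008,0],[0,0,0],0.01],
    [[0.0013,-0.0013,0],[0,0,0],0.01],
    [[0.0017,-0.0017,0],[0,0,0],0.01],
    [[0.0021,-0.0021,0],[0,0,0],0.01],
  ],
)

```text
time_s: 10.28
tool_pos: [0.4473, 0.2475, 0.0451]
tool_rot: [179.9, 0.2, 8.5]
force: [-2.0, -4.4, -0.4]
grip_width: 0.0136
```

```bash
python3 st.py
```

```text
t 10.28 frame x -4.24 y -5.00 mm  z 0.0451  yawerr -0.05 | push Fx -0.8 Fy 4.9 Fz 3.2 | Mz -0.152 grip 0.0136 tilt [1.7989e+02 1.5000e-01]
```

>>> send_rows(
  steps=[
    [[0.0004,-0.0004,0],[0,0,0],0.01],
    [[0.0007,-0.0007,0],[0,0,0],0.01],
    [[0.001,-0.001,0],[0,0,0],0.01],
    [[0.0013,-0.0013,0],[0,0,0],0.01],
    [[0.0016,-0.0016,0],[0,0,0],0.01],
  ],
)

```text
time_s: 10.7
tool_pos: [0.4487, 0.2494, 0.0451]
tool_rot: [179.9, 0.2, 8.5]
force: [-2.3, -4.2, -1.3]
grip_width: 0.0135
```

```bash
python3 st.py
```

```text
t 10.70 frame x -4.26 y -2.73 mm  z 0.0451  yawerr -0.05 | push Fx -0.4 Fy 4.8 Fz 2.3 | Mz -0.108 grip 0.0135 tilt [1.7989e+02 1.5000e-01]
```

>>> send_rows(
  steps=[
    [[0.0002,-0.0002,0],[0,0,0],0.01],
    [[0.0005,-0.0005,0],[0,0,0],0.01],
    [[0.0007,-0.0007,0],[0,0,0],0.01],
    [[0.001,-0.001,0],[0,0,0],0.01],
    [[0.001,-0.001,0],[0,0,0],0.01],
  ],
)

```text
time_s: 11.12
tool_pos: [0.4496, 0.2506, 0.0451]
tool_rot: [179.9, 0.1, 8.5]
force: [-2.6, -4.2, -2.4]
grip_width: 0.0137
```

```bash
python3 st.py
```

```text
t 11.12 frame x -4.25 y -1.15 mm  z 0.0451  yawerr -0.05 | push Fx -0.2 Fy 5.1 Fz 1.2 | Mz -0.091 grip 0.0137 tilt [1.799e+02 1.400e-01]
```

Still sliding at about 5 N, so I continue in 1 mm steps.

>>> send_rows(
  steps=[
    [[0.0002,-0.0002,0],[0,0,0],0.01],
    [[0.0004,-0.0004,0],[0,0,0],0.01],
    [[0.0006,-0.0006,0],[0,0,0],0.01],
    [[0.0008,-0.0008,0],[0,0,0],0.01],
    [[0.0008,-0.0008,0],[0,0,0],0.01],
  ],
)

```text
time_s: 11.53
tool_pos: [0.4501, 0.2513, 0.0451]
tool_rot: [179.9, 0.2, 8.5]
force: [-1.6, -4.3, -0.8]
grip_width: 0.0137
```

```bash
python3 st.py
```

```text
t 11.53 frame x -4.28 y -0.28 mm  z 0.0451  yawerr -0.04 | push Fx -1.1 Fy 4.6 Fz 2.8 | Mz -0.147 grip 0.0137 tilt [1.7989e+02 1.6000e-01]
```

>>> send_rows(
  steps=[
    [[0.0002,-0.0002,0],[0,0,0],0.01],
    [[0.0004,-0.0004,0],[0,0,0],0.01],
    [[0.0006,-0.0006,0],[0,0,0],0.01],
    [[0.0008,-0.0008,0],[0,0,0],0.01],
    [[0.0008,-0.0008,0],[0,0,0],0.01],
  ],
)

```text
time_s: 11.95
tool_pos: [0.4501, 0.2515, 0.0449]
tool_rot: [179.8, 0.3, 8.5]
force: [-4.3, -6.7, 0.5]
grip_width: 0.0139
```

```bash
python3 st.py
```

```text
t 11.95 frame x -4.32 y -0.15 mm  z 0.0449  yawerr -0.06 | push Fx -0.3 Fy 8.1 Fz 4.1 | Mz -0.160 grip 0.0139 tilt [179.82   0.26]
```

Bar home: y stopped and force rises to 8 N. I ease off the bar, then approach the rail.

>>> send_rows(
  steps=[
    [[-0.0005,0.0005,0],[0,0,0],0.01],
    [[-0.001,0.001,0],[0,0,0],0.01],
    [[-0.0014,0.0014,0],[0,0,0],0.01],
    [[-0.0007,0.0021,0],[0,0,0],0.01],
    [[0,0.0028,0],[0,0,0],0.01],
  ],
)

```text
time_s: 12.37
tool_pos: [0.4505, 0.251, 0.045]
tool_rot: [-180.0, 0.2, 8.6]
force: [-5.4, -2.7, -3.0]
grip_width: 0.0137
```

```bash
python3 st.py
```

```text
t 12.37 frame x -3.81 y -0.32 mm  z 0.0450  yawerr 0.00 | push Fx 3.0 Fy 5.6 Fz 0.6 | Mz -0.068 grip 0.0137 tilt [-180.     0.2]
```

>>> send_rows(
  steps=[
    [[0.0002,0.0002,0],[0,0,0],0.01],
    [[0.0005,0.0005,0],[0,0,0],0.01],
    [[0.0007,0.0007,0],[0,0,0],0.01],
    [[0.001,0.001,0],[0,0,0],0.01],
    [[0.001,0.001,0],[0,0,0],0.01],
  ],
)

```text
time_s: 12.78
tool_pos: [0.4514, 0.2502, 0.0449]
tool_rot: [180.0, 0.2, 8.6]
force: [-5.1, -3.5, -3.8]
grip_width: 0.0139
```

```bash
python3 st.py
```

```text
t 12.78 frame x -2.57 y -0.35 mm  z 0.0449  yawerr 0.02 | push Fx 2.2 Fy 6.0 Fz -0.2 | Mz -0.114 grip 0.0139 tilt [180.     0.21]
```

>>> send_rows(
  steps=[
    [[-0.0003,0.0003,0],[0,0,0],0.01],
    [[-0.0007,0.0007,0],[0,0,0],0.01],
    [[-0.0004,0.001,0],[0,0,0],0.01],
    [[0,0.0014,0],[0,0,0],0.01],
    [[0,0.0014,0],[0,0,0],0.01],
  ],
)

```text
time_s: 13.2
tool_pos: [0.4526, 0.2493, 0.0454]
tool_rot: [-180.0, 0.1, 8.6]
force: [-5.5, -0.8, -3.7]
grip_width: 0.0139
```

```bash
python3 st.py
```

```text
t 13.20 frame x -1.03 y -0.42 mm  z 0.0454  yawerr 0.02 | push Fx 4.1 Fy 4.0 Fz -0.1 | Mz -0.007 grip 0.0139 tilt [-1.7996e+02  9.0000e-02]
```

>>> send_rows(
  steps=[
    [[0.0002,0.0002,0],[0,0,0],0.01],
    [[0.0005,0.0005,0],[0,0,0],0.01],
    [[0.0007,0.0007,0],[0,0,0],0.01],
    [[0.0007,0.0007,0],[0,0,0],0.01],
    [[0.0007,0.0007,0],[0,0,0],0.01],
  ],
)

```text
time_s: 13.62
tool_pos: [0.4526, 0.2492, 0.0455]
tool_rot: [-179.9, 0.2, 8.6]
force: [-8.1, 0.3, -1.4]
grip_width: 0.0139
```

```bash
python3 st.py
```

```text
t 13.62 frame x -1.00 y -0.44 mm  z 0.0455  yawerr 0.05 | push Fx 6.9 Fy 4.7 Fz 2.2 | Mz -0.145 grip 0.0139 tilt [-1.7993e+02  1.6000e-01]
```

Both faces are touching (Fx 7, Fy 5). I build the pressure up diagonally.

>>> send_rows(
  steps=[
    [[0.0002,0,0],[0,0,0],0.01],
    [[0.0005,-0.0001,0],[0,0,0],0.01],
    [[0.0008,-0.0001,0],[0,0,0],0.01],
    [[0.0011,-0.0002,0],[0,0,0],0.01],
    [[0.0013,-0.0002,0],[0,0,0],0.01],
  ],
)

```text
time_s: 14.03
tool_pos: [0.4527, 0.2492, 0.0455]
tool_rot: [-180.0, 0.3, 8.6]
force: [-10.7, -1.3, 2.5]
grip_width: 0.0138
```

```bash
python3 st.py
```

```text
t 14.03 frame x -0.93 y -0.39 mm  z 0.0455  yawerr 0.05 | push Fx 8.0 Fy 7.5 Fz 6.1 | Mz -0.081 grip 0.0138 tilt [-179.96    0.31]
```

>>> send_rows(
  steps=[
    [[0.0002,0,0],[0,0,0],0.01],
    [[0.0005,-0.0001,0],[0,0,0],0.01],
    [[0.0008,-0.0001,0],[0,0,0],0.01],
    [[0.0011,-0.0002,0],[0,0,0],0.01],
    [[0.0013,-0.0002,0],[0,0,0],0.01],
  ],
)

```text
time_s: 14.45
tool_pos: [0.4528, 0.2492, 0.0455]
tool_rot: [-180.0, 0.5, 8.6]
force: [-13.8, -2.1, 6.2]
grip_width: 0.0135
```

```bash
python3 st.py
```

```text
t 14.45 frame x -0.89 y -0.35 mm  z 0.0455  yawerr 0.05 | push Fx 10.1 Fy 10.0 Fz 9.8 | Mz -0.099 grip 0.0135 tilt [-179.99    0.46]
```

>>> send_rows(
  steps=[
    [[0,0,0],[0,0,0],0.01],
    [[0,0,0],[0,0,0],0.01],
    [[0,0,0],[0,0,0],0.01],
    [[0,0,0],[0,0,0],0.01],
    [[0,0,0],[0,0,0],0.01],
  ],
)

```text
time_s: 14.87
tool_pos: [0.4528, 0.2493, 0.0455]
tool_rot: [-180.0, 0.5, 8.6]
force: [-14.6, -4.2, 5.5]
grip_width: 0.0135
```

```bash
python3 st.py;python3 - <<'E'
from meas import *
t=env.read_camera("top");s=env.read_camera("scene")
crop(t,180,210,280,310,6,"pics/t5.png");crop(s,360,170,480,290,6,"pics/s5.png")
E
```

```text
t 14.87 frame x -0.94 y -0.32 mm  z 0.0455  yawerr 0.06 | push Fx 9.4 Fy 12.3 Fz 9.1 | Mz -0.060 grip 0.0135 tilt [-180.      0.46]
```

View pics/s5.png

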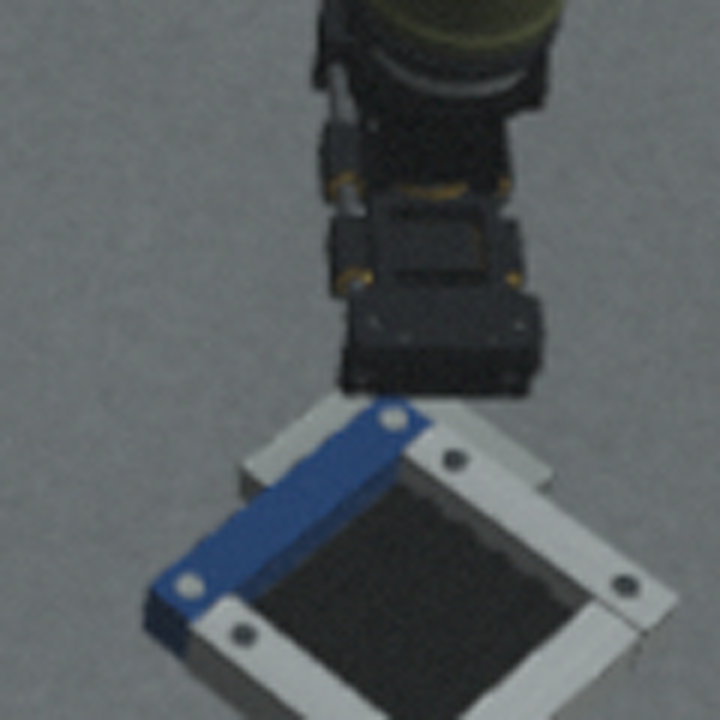

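View pics/t5.png

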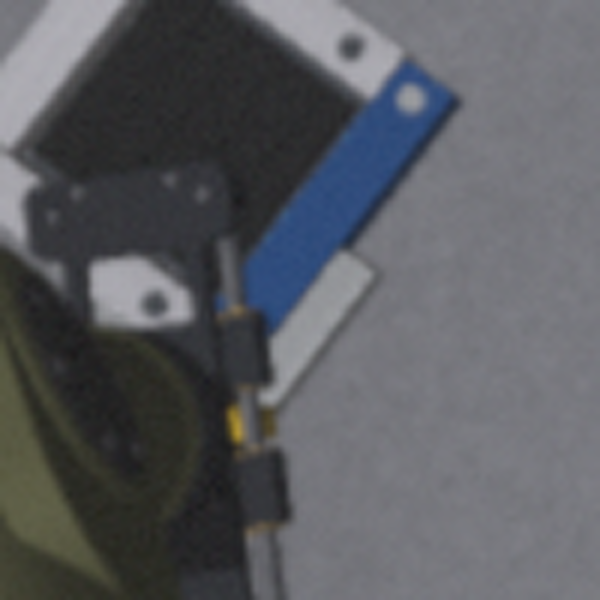

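Both views show the gap closed, the bar flush against the frame, and the square's legs tight on bar and rail, with about 10 N on each. Holding for over 2 s.

>>> send_rows(
  steps=[
    [[0,0,0],[0,0,0],0.01],
    [[0,0,0],[0,0,0],0.01],
    [[0,0,0],[0,0,0],0.01],
    [[0,0,0],[0,0,0],0.01],
    [[0,0,0],[0,0,0],0.01],
  ],
)

```text
time_s: 15.38
tool_pos: [0.4528, 0.2493, 0.0455]
tool_rot: [-180.0, 0.5, 8.6]
force: [-14.2, -3.2, 4.9]
grip_width: 0.0139
```

>>> send_rows(
  steps=[
    [[0,0,0],[0,0,0],0.01],
    [[0,0,0],[0,0,0],0.01],
    [[0,0,0],[0,0,0],0.01],
    [[0,0,0],[0,0,0],0.01],
    [[0,0,0],[0,0,0],0.01],
  ],
)

```text
time_s: 15.8
tool_pos: [0.4528, 0.2493, 0.0455]
tool_rot: [-180.0, 0.5, 8.6]
force: [-14.0, -2.1, 5.4]
grip_width: 0.0135
```

```bash
python3 st.py
```

```text
t 15.80 frame x -0.92 y -0.32 mm  z 0.0455  yawerr 0.06 | push Fx 10.2 Fy 10.2 Fz 9.0 | Mz 0.016 grip 0.0135 tilt [-179.99    0.46]
```

>>> send_rows(
  steps=[
    [[0,0,0],[0,0,0],0.01],
    [[0,0,0],[0,0,0],0.01],
    [[0,0,0],[0,0,0],0.01],
    [[0,0,0],[0,0,0],0.01],
    [[0,0,0],[0,0,0],0.01],
  ],
)

```text
time_s: 16.22
tool_pos: [0.4528, 0.2493, 0.0455]
tool_rot: [-180.0, 0.5, 8.6]
force: [-15.3, -3.3, 5.5]
grip_width: 0.0135
```

>>> send_rows(
  steps=[
    [[0,0,0],[0,0,0],0.01],
    [[0,0,0],[0,0,0],0.01],
    [[0,0,0],[0,0,0],0.01],
    [[0,0,0],[0,0,0],0.01],
    [[0,0,0],[0,0,0],0.01],
  ],
)

```text
time_s: 16.63
tool_pos: [0.4528, 0.2492, 0.0455]
tool_rot: [-180.0, 0.5, 8.6]
force: [-14.1, -2.9, 5.3]
grip_width: 0.0137
```

```bash
python3 st.py
```

```text
t 16.63 frame x -0.87 y -0.34 mm  z 0.0455  yawerr 0.05 | push Fx 9.8 Fy 10.9 Fz 8.9 | Mz -0.066 grip 0.0137 tilt [-179.99    0.46]
```

>>> send_rows(
  steps=[
    [[0,0,0],[0,0,0],0.01],
    [[0,0,0],[0,0,0],0.01],
    [[0,0,0],[0,0,0],0.01],
    [[0,0,0],[0,0,0],0.01],
    [[0,0,0],[0,0,0],0.01],
  ],
)

```text
time_s: 17.05
tool_pos: [0.4528, 0.2493, 0.0455]
tool_rot: [-180.0, 0.5, 8.6]
force: [-13.5, -2.3, 5.4]
grip_width: 0.0138
```

>>> send_rows(
  steps=[
    [[0,0,0],[0,0,0],0.01],
    [[0,0,0],[0,0,0],0.01],
    [[0,0,0],[0,0,0],0.01],
    [[0,0,0],[0,0,0],0.01],
    [[0,0,0],[0,0,0],0.01],
  ],
)

```text
time_s: 17.47
tool_pos: [0.4528, 0.2493, 0.0455]
tool_rot: [-180.0, 0.5, 8.6]
force: [-14.1, -2.0, 5.1]
grip_width: 0.0138
```

```bash
python3 st.py
python3 - <<'E'
from meas import *
t=env.read_camera("top");g=t["pixels"].astype(np.float32).mean(2)
q=lambda p:(180+p[0]/6-.4,210+p[1]/6-.4)
for nm,a,b,z in(("outer xleg",(282,400),(373,275),.0270),):
    A,r=edge(g,q(a),q(b),w=3);P=plane(t,[A[2:]-A[:2]*8,A[2:]+A[:2]*8],z);d=P[1]-P[0]
    C=np.array([.4663,.2509]);f=np.radians(-36.45);Y=np.array([-np.sin(f),np.cos(f)])
    print(r,np.degrees(np.arctan2(d[1],d[0])),"square y in frame mm",1e3*((P[:,:2]-C)@Y)+18)
E
```

```text
t 17.47 frame x -0.89 y -0.34 mm  z 0.0455  yawerr 0.05 | push Fx 10.4 Fy 10.1 Fz 8.7 | Mz -0.064 grip 0.0138 tilt [-179.99    0.46]
0.05289819 -36.18231655407372 square y in frame mm [0.76031044 0.94075891]
```

The hold ran about 3 s at roughly 10 N on each face. The 9 N vertical reaction was unexpected, so I check the square's tilt by triangulating leg-end corners while it is still seated.

Run:
```python
from meas import *
t=env.read_camera("top");s=env.read_camera("scene")
crop(t,215,240,250,285,14,"pics/t6.png");crop(s,392,230,462,262,11,"pics/s6.png")
```

```text
(no output)
```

View pics/s6.png

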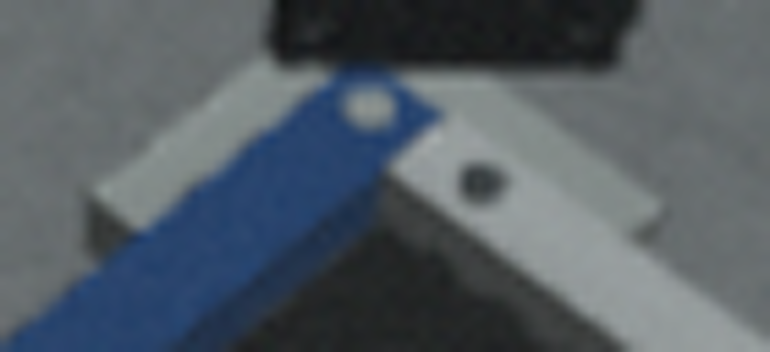

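View pics/t6.png

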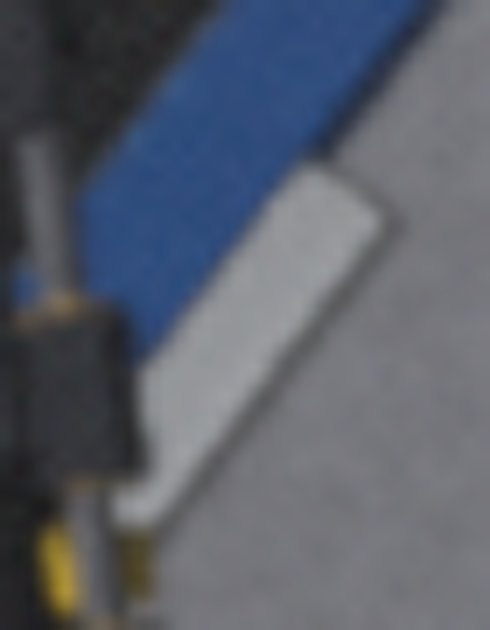

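Run:
```python
from meas import *
t=env.read_camera("top");s=env.read_camera("scene");o=env.get_obs()
a=t["position"];da=ray(t,(242.2,255.1))[0];b=s["position"];db=ray(s,(399.9,247.3))[0]
k=np.linalg.lstsq(np.c_[da,-db],b-a,rcond=None)[0];P=a+k[0]*da;Q=b+k[1]*db;print("tri",P,Q)
# known frame point check: bar far end? far-rail corner
C=np.array([.4663,.2509]);f=np.radians(-36.45);X=np.array([np.cos(f),np.sin(f)]);Y=np.array([-np.sin(f),np.cos(f)])
for off in((0.,0.),(.001,.001)):
  for nm,v in(("xend",(.075,-.018)),("yend",(-.018,.075))):
    for z in(.022,.027):
      p=np.r_[C+X*(v[0]-off[0])+Y*(v[1]-off[1]),z];print(nm,off,z,"top",proj(t,p)[0].round(1),"scene",proj(s,p)[0].round(1))
# scene-camera calibration offset check with frame far corner (0,154) top z .032
print("far rail corner top cam",proj(t,np.r_[C+Y*.154,.032])[0].round(1),"scene",proj(s,np.r_[C+Y*.154,.032])[0].round(1))
print("far-far",proj(s,np.r_[C+Y*.154+X*.154,.032])[0].round(1))
```

```text
tri [0.5156655  0.19215335 0.02906806] [0.51561501 0.19242465 0.02910995]
xend (0.0, 0.0) 0.022 top [242.8 255.1] scene [399.4 249.1]
xend (0.0, 0.0) 0.027 top [242.5 255. ] scene [399.6 247.9]
yend (0.0, 0.0) 0.022 top [189.2 262.7] scene [451.9 249.9]
yend (0.0, 0.0) 0.027 top [188.7 262.7] scene [452.2 248.7]
xend (0.001, 0.001) 0.022 top [242.9 255.6] scene [399.4 248.7]
xend (0.001, 0.001) 0.027 top [242.5 255.6] scene [399.6 247.4]
yend (0.001, 0.001) 0.022 top [189.3 263.3] scene [451.8 249.5]
yend (0.001, 0.001) 0.027 top [188.8 263.3] scene [452.2 248.3]
far rail corner top cam [166.9 237.2] scene [473.4 270.1]
far-far [432.  307.4]
```

Triangulated leg-end height is 27–29 mm against 27 mm expected, so the square sits level and the vertical force is only friction at the faces. Backing off diagonally, then lifting.

>>> send_rows(
  steps=[
    [[-0.002,0,0],[0,0,0],0.01],
    [[-0.004,0,0],[0,0,0],0.01],
    [[-0.008,0,0],[0,0,0],0.01],
    [[-0.013,0,0],[0,0,0],0.01],
    [[-0.017,0,0],[0,0,0],0.01],
  ],
)

```text
time_s: 18.13
tool_pos: [0.4411, 0.247, 0.0464]
tool_rot: [-179.9, -0.2, 8.5]
force: [0.1, 0.8, -3.2]
grip_width: 0.0139
```

>>> send_rows(
  steps=[
    [[0,0,-0.01],[0,0,0],0.01],
    [[0,0,-0.03],[0,0,0],0.01],
    [[0,0,-0.055],[0,0,0],0.01],
    [[0,0,-0.08],[0,0,0],0.01],
    [[0,0,-0.1],[0,0,0],0.01],
  ],
)

```text
time_s: 18.55
tool_pos: [0.4413, 0.2469, 0.1487]
tool_rot: [-179.9, -0.2, 8.5]
force: [0.4, 0.9, -3.0]
grip_width: 0.0139
```

>>> send_rows(
  steps=[
    [[0,0,0],[0,0,0],0.01],
    [[0,0,0],[0,0,0],0.01],
    [[0,0,0],[0,0,0],0.01],
    [[0,0,0],[0,0,0],0.01],
    [[0,0,0],[0,0,0],0.01],
  ],
)

```text
time_s: 18.97
tool_pos: [0.4392, 0.2458, 0.144]
tool_rot: [179.9, 0.1, 8.5]
force: [-0.2, -0.5, -3.2]
grip_width: 0.0137
```

```bash
python3 st.py
python3 - <<'E'
from meas import *
import json
o=env.get_obs();print(o["tool_pos"],o["tool_rot"])
json.dump(list(map(float,o["tool_pos"]))+[float(o["tool_rot"][2])],open("cmd.json","w"))
t=env.read_camera("top");s=env.read_camera("scene")
crop(t,150,170,280,300,5,"pics/t7.png");crop(s,340,150,500,320,4,"pics/s7.png")
hsv=cv2.cvtColor(t["pixels"],cv2.COLOR_RGB2HSV);m=cv2.inRange(hsv,(65,90,40),(90,255,200))
k=max(cv2.findContours(m,0,2)[0],key=cv2.contourArea);b=cv2.boxPoints(cv2.minAreaRect(k));P=plane(t,b,.003);print("mat",P[:,:2].round(4).tolist(),P.mean(0),np.linalg.norm(np.diff(P,axis=0),axis=1))
E
```

```text
t 18.97 frame x -9.77 y -11.25 mm  z 0.1440  yawerr -0.02 | push Fx 0.1 Fy 0.7 Fz 0.4 | Mz 0.025 grip 0.0137 tilt [1.7992e+02 1.4000e-01]
[0.43917077 0.24576847 0.14395063] [1.79918694e+02 1.41648747e-01 8.53473139e+00]
mat [[0.4237, -0.1573], [0.5995, -0.1659], [0.5923, -0.343], [0.4164, -0.3327]] [ 0.50796612 -0.24974484  0.003     ] [0.17602045 0.1771564  0.17625027]
```

View pics/s7.png

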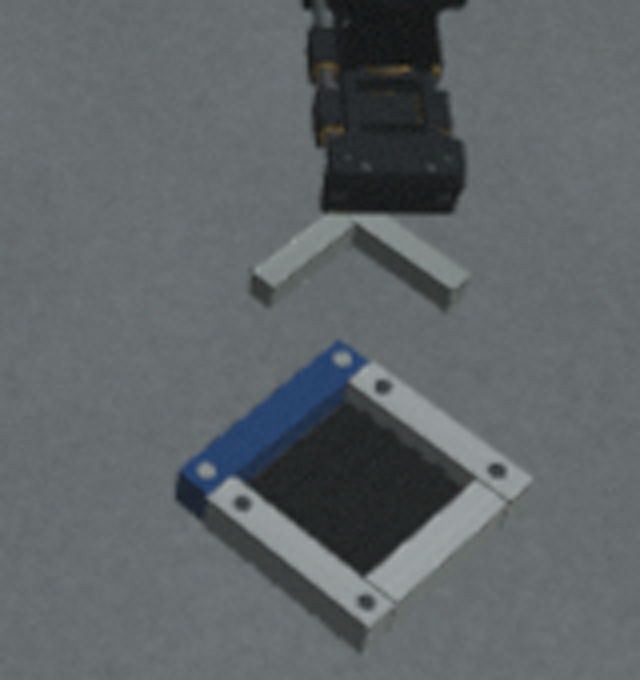

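Scene crop: the gap is gone, with the bar end flush against the rail at (355,370), and the square is clear. Carrying it back to the mat, whose centre measures (0.508,-0.250).

```bash
python3 go.py - ".475 .15 .15 9.5" ".495 .04 .15 10" ".49 -.08 .15 11" ".4562 -.261 .15 12" ".4562 -.261 .06 12"
```

```text
cmd [0.4392 0.2458 0.144  8.5347]
[0.475, 0.15, 0.15, 9.5] -> [0.0212, 0.1, -0.006, -0.0168] | dist 0.102
[0.495, 0.04, 0.15, 10.0] -> [0.0016, 0.1118, -0.0, -0.0088] | dist 0.112
[0.49, -0.08, 0.15, 11.0] -> [-0.0258, 0.1173, -0.0, -0.0174] | dist 0.12
[0.4562, -0.261, 0.15, 12.0] -> [-0.0677, 0.1713, -0.0, -0.0175] | dist 0.184
[0.4562, -0.261, 0.06, 12.0] -> [0.0, -0.0, 0.09, 0.0] | dist 0.09
```

>>> send_rows(
  steps=[
    [[0.002,0.01,-0.001],[0,0,-0.003],0.01],
    [[0.006,0.03,-0.002],[0,0,-0.006],0.01],
    [[0.011,0.053,-0.004],[0,0,-0.009],0.01],
    [[0.016,0.076,-0.005],[0,0,-0.013],0.01],
    [[0.021,0.1,-0.006],[0,0,-0.017],0.01],
  ],
)

```text
time_s: 19.48
tool_pos: [0.4761, 0.1489, 0.1516]
tool_rot: [180.0, -0.0, 9.5]
force: [0.7, -0.7, -2.9]
grip_width: 0.0138
```

>>> send_rows(
  steps=[
    [[0.002,0.023,0],[0,0,-0.002],0.01],
    [[0.003,0.045,0],[0,0,-0.004],0.01],
    [[0.003,0.067,0],[0,0,-0.006],0.01],
    [[0.002,0.09,0],[0,0,-0.008],0.01],
    [[0.001,0.112,0],[0,0,-0.009],0.01],
  ],
)

```text
time_s: 19.9
tool_pos: [0.4952, 0.038, 0.1514]
tool_rot: [180.0, 0.0, 10.0]
force: [-0.1, -0.0, -3.4]
grip_width: 0.0135
```

>>> send_rows(
  steps=[
    [[-0.003,0.023,0],[0,0,-0.003],0.01],
    [[-0.007,0.046,0],[0,0,-0.006],0.01],
    [[-0.013,0.07,0],[0,0,-0.01],0.01],
    [[-0.019,0.094,0],[0,0,-0.014],0.01],
    [[-0.026,0.117,0],[0,0,-0.017],0.01],
  ],
)

```text
time_s: 20.32
tool_pos: [0.4896, -0.0818, 0.1515]
tool_rot: [180.0, 0.0, 11.0]
force: [0.2, -1.1, -3.8]
grip_width: 0.0134
```

>>> send_rows(
  steps=[
    [[-0.008,0.022,0],[0,0,-0.002],0.01],
    [[-0.016,0.044,0],[0,0,-0.005],0.01],
    [[-0.025,0.066,0],[0,0,-0.008],0.01],
    [[-0.034,0.088,0],[0,0,-0.01],0.01],
    [[-0.043,0.11,0],[0,0,-0.012],0.01],
  ],
)

```text
time_s: 20.73
tool_pos: [0.4678, -0.1976, 0.1515]
tool_rot: [180.0, 0.0, 11.7]
force: [0.6, 0.8, -3.2]
grip_width: 0.0137
```

>>> send_rows(
  steps=[
    [[-0.008,0.02,0],[0,0,-0.001],0.01],
    [[-0.015,0.038,0],[0,0,-0.003],0.01],
    [[-0.02,0.051,0],[0,0,-0.004],0.01],
    [[-0.023,0.058,0],[0,0,-0.005],0.01],
    [[-0.025,0.061,0],[0,0,-0.005],0.01],
  ],
)

```text
time_s: 21.15
tool_pos: [0.4557, -0.2623, 0.1515]
tool_rot: [180.0, 0.0, 11.8]
force: [0.6, 0.0, -3.5]
grip_width: 0.014
```

>>> send_rows(
  steps=[
    [[0,0,0],[0,0,0],0.01],
    [[0,0,0.01],[0,0,0],0.01],
    [[0,0,0.03],[0,0,0],0.01],
    [[0,0,0.05],[0,0,0],0.01],
    [[0,0,0.07],[0,0,0],0.01],
  ],
)

```text
time_s: 21.57
tool_pos: [0.4571, -0.2587, 0.0801]
tool_rot: [-179.9, -0.0, 12.1]
force: [0.0, -0.5, -3.8]
grip_width: 0.0136
```

>>> send_rows(
  steps=[
    [[0,0,0.008],[0,0,0],0.01],
    [[0,0,0.014],[0,0,0],0.01],
    [[0,0,0.018],[0,0,0],0.01],
    [[0,0,0.02],[0,0,0],0.01],
    [[0,0,0.02],[0,0,0],0.01],
  ],
)

```text
time_s: 21.98
tool_pos: [0.4571, -0.2604, 0.0619]
tool_rot: [180.0, -0.0, 12.0]
force: [-0.0, 0.0, -3.8]
grip_width: 0.014
```

Run:
```python
from meas import *
o=env.get_obs();print(o["tool_pos"],o["tool_rot"],o["force"],o["grip_width"])
a=np.radians(o["tool_rot"][2]);print("mid",o["tool_pos"][:2]+.053*np.array([np.cos(a),np.sin(a)]))
s=env.read_camera("scene");crop(s,170,130,300,265,4,"pics/s8.png")
```

```text
[ 0.4570768  -0.26036371  0.06186067] [ 1.79983469e+02 -4.11728039e-02  1.19962240e+01] [-0.00772015  0.03089497 -3.8029295 ] 0.014014876366895416
mid [ 0.50891935 -0.24934781]
```

View pics/s8.png

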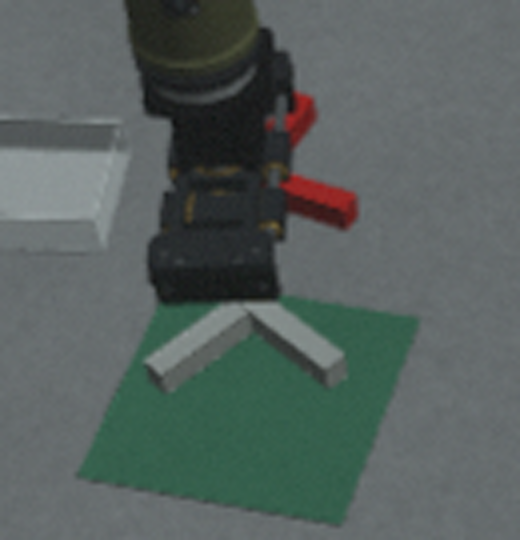

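The scene shows the square hovering level over the mat, about 18 mm up. Lowering onto it.

>>> send_rows(
  steps=[
    [[0,0,0.005],[0,0,0],0.01],
    [[0,0,0.01],[0,0,0],0.01],
    [[0,0,0.014],[0,0,0],0.01],
    [[0,0,0.016],[0,0,0],0.01],
    [[0,0,0.016],[0,0,0],0.01],
  ],
)

```text
time_s: 22.45
tool_pos: [0.4561, -0.2602, 0.0449]
tool_rot: [-180.0, 0.1, 12.0]
force: [-0.4, 0.8, -2.9]
grip_width: 0.0134
```

>>> send_rows(
  steps=[
    [[0,0,0.0005],[0,0,0],0.01],
    [[0,0,0.001],[0,0,0],0.01],
    [[0,0,0.0015],[0,0,0],0.01],
    [[0,0,0.002],[0,0,0],0.01],
    [[0,0,0.002],[0,0,0],0.01],
  ],
)

```text
time_s: 22.87
tool_pos: [0.4566, -0.2604, 0.0436]
tool_rot: [180.0, -0.0, 12.0]
force: [0.1, 0.4, -3.3]
grip_width: 0.0136
```

>>> send_rows(
  steps=[
    [[0,0,0.0003],[0,0,0],0.01],
    [[0,0,0.0007],[0,0,0],0.01],
    [[0,0,0.001],[0,0,0],0.01],
    [[0,0,0.001],[0,0,0],0.01],
    [[0,0,0.001],[0,0,0],0.01],
  ],
)

```text
time_s: 23.28
tool_pos: [0.4567, -0.2604, 0.0435]
tool_rot: [-180.0, -0.0, 12.0]
force: [-4.3, 1.9, 6.0]
grip_width: 0.0136
```

Contact confirmed. Easing slightly and opening.

>>> send_rows(
  steps=[
    [[0,0,-0.0003],[0,0,0],0.01],
    [[0,0,-0.0005],[0,0,0],0.01],
    [[0,0,-0.0005],[0,0,0],0.01],
    [[0,0,-0.0005],[0,0,0],0.018],
    [[0,0,-0.0005],[0,0,0],0.025],
  ],
)

```text
time_s: 23.7
tool_pos: [0.4573, -0.2607, 0.0432]
tool_rot: [179.9, -0.1, 12.0]
force: [0.1, 0.7, -0.1]
grip_width: 0.0194
```

>>> send_rows(
  steps=[
    [[0,0,0],[0,0,0],0.035],
    [[0,0,0],[0,0,0],0.045],
    [[0,0,0],[0,0,0],0.055],
    [[0,0,0],[0,0,0],0.06],
    [[0,0,0],[0,0,0],0.06],
  ],
)

```text
time_s: 24.12
tool_pos: [0.4567, -0.2604, 0.043]
tool_rot: [180.0, -0.0, 12.0]
force: [-0.9, -0.1, 0.1]
grip_width: 0.0502
```

>>> send_rows(
  steps=[
    [[0,0,0],[0,0,0],0.06],
    [[0,0,0],[0,0,0],0.06],
    [[0,0,-0.01],[0,0,0],0.06],
    [[0,0,-0.03],[0,0,0],0.06],
    [[0,0,-0.06],[0,0,0],0.06],
  ],
)

```text
time_s: 24.53
tool_pos: [0.4548, -0.2597, 0.1023]
tool_rot: [-179.9, 0.3, 12.0]
force: [1.2, -0.6, 0.2]
grip_width: 0.0603
```

>>> send_rows(
  steps=[
    [[0,0,-0.03],[0,0,0],0.06],
    [[0,0,-0.06],[0,0,0],0.06],
    [[0,0,-0.08],[0,0,0],0.06],
    [[0,0,-0.09],[0,0,0],0.06],
    [[0,0,-0.09],[0,0,0],0.06],
  ],
)

```text
time_s: 24.95
tool_pos: [0.458, -0.2611, 0.1958]
tool_rot: [179.9, -0.3, 12.0]
force: [0.1, 0.6, -0.6]
grip_width: 0.0599
```

>>> send_rows(
  steps=[
    [[0.01,-0.03,0],[0,0,0],0.06],
    [[0.02,-0.06,0],[0,0,0],0.06],
    [[0.03,-0.09,0],[0,0,0],0.06],
    [[0.04,-0.12,0],[0,0,0],0.06],
    [[0.04,-0.14,0],[0,0,0],0.06],
  ],
)

```text
time_s: 25.37
tool_pos: [0.4665, -0.1111, 0.1913]
tool_rot: [-179.9, 0.1, 12.2]
force: [0.4, 0.3, -0.6]
grip_width: 0.0603
```

>>> send_rows(
  steps=[
    [[0,0,0],[0,0,0],0.06],
    [[0,0,0],[0,0,0],0.06],
    [[0,0,0],[0,0,0],0.06],
    [[0,0,0],[0,0,0],0.06],
    [[0,0,0],[0,0,0],0.06],
  ],
)

```text
time_s: 25.78
tool_pos: [0.4664, -0.1165, 0.1928]
tool_rot: [180.0, 0.0, 11.8]
force: [0.6, 0.1, 0.8]
grip_width: 0.0599
```

Run:
```python
from meas import *
o=env.get_obs();print(o["time_s"],o["tool_pos"],o["force"],o["grip_width"])
t=env.read_camera("top");s=env.read_camera("scene")
cv2.imwrite("pics/t9.png",t["pixels"][:,:,::-1]);crop(t,380,215,470,305,6,"pics/t9c.png");crop(s,170,130,300,265,4,"pics/s9.png");crop(t,160,180,270,285,5,"pics/t9f.png")
```

```text
25.7833 [ 0.46643525 -0.11650217  0.19275217] [0.59828701 0.0563638  0.79395996] 0.05991311929056148
```

View pics/t9.png

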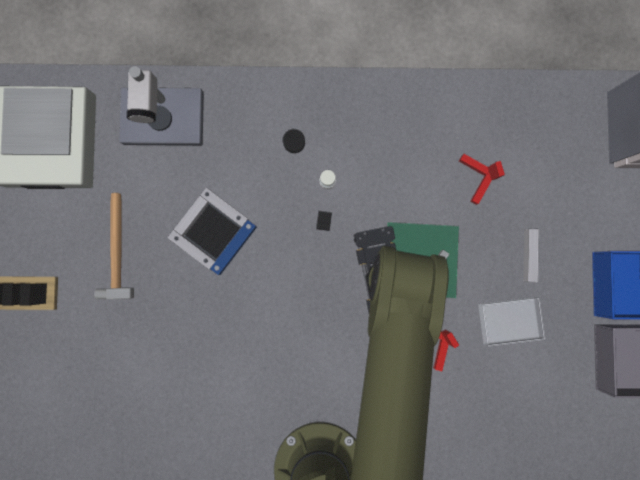

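View pics/s9.png

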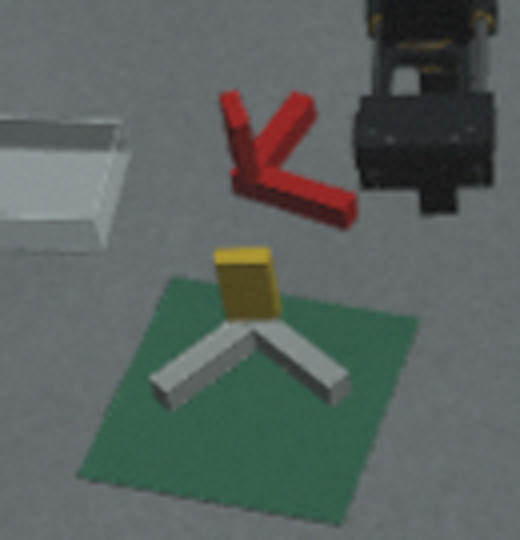

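View pics/t9f.png

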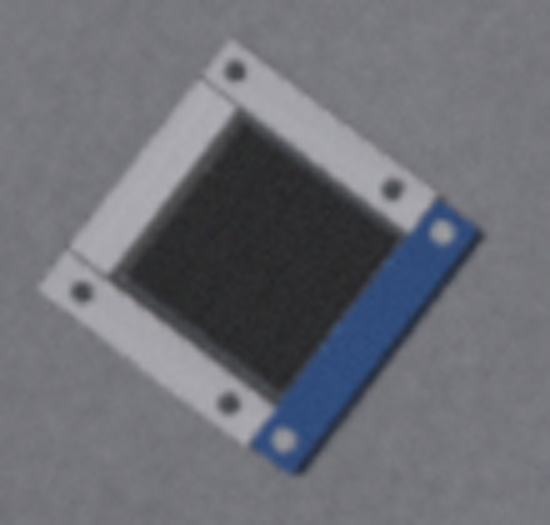

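View pics/t9c.png

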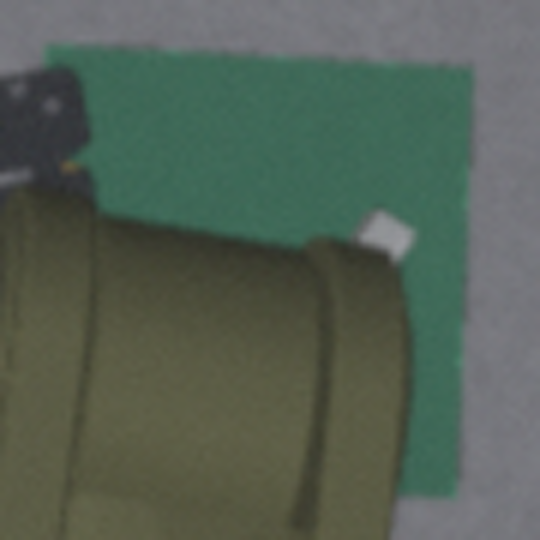

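The views show the joint closed at crop (262,430). The square lies flat and released around the middle of the mat, the arm is clear, and the bystanders are where they were. Handing in.

```bash
python3 -c "
from cell import env
print(env.sign_off())"
```

```text
the job is handed in; nothing more can be done
None
```

The blue bar is closed, the square was held flush on the corner, and it now lies released on the green mat. I handed the job in at about 26 s of the 72 s allowed; no verdict was reported.

- **Pressing:** I took the square by its yellow grip and slid the bar home at about 5 N, where it met a hard stop. I then held both faces for about 3 s at roughly 10 N each, peaking near 12 N. These are estimates from the wrist force, because friction at the faces cannot be separated from the pressure.
- **Setting down:** I backed off diagonally, carried the square back and lowered it until it touched the mat. I eased off slightly, then opened the fingers.

**Last checks:**
- **Joint:** both cameras show the gap gone.
- **Square on the mat:** from the arm's position when it let go, the square's middle is about 1 mm from the measured mat centre. The scene view shows it flat and near the middle. The arm hid most of it from the top camera, so I did not confirm this with a second measurement.
- **Bystanders:** they look unmoved in the top view.

**Readings that disagreed:**
- **Position offset:** the camera and the arm's own position differed by about 1–1.5 mm while seated, so I judged contact by force.
- **Vertical force:** about 9 N showed up during the hold. The one leg end measured in both cameras was level to within about 2 mm, and the other looked the same in the scene view, so I put the force down to friction at the faces.

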